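# Change grip on a sole pattern board and hang it on the lower rail

### The arm

A 6-joint arm with a two-finger parallel gripper is mounted at the origin on the work surface. World frame = base frame: x ahead of the robot, y to its left, z up, the work surface at z = 0. Lengths are in m, angles in degrees, forces in N, time in s.
With the tool pointing down it reaches from about 0.25 to 0.775 m from the base axis. Payload 4 kg.
Tool frame: the origin (TCP) lies midway between the tips of the shut fingers; the grasp point (between the pads) lies 19 mm behind it; z points along the fingers, y is the line along which they close (so a half turn about z gives the same grasp; the last joint's range is limited). The gripper opens to 94 mm and grips with 3 to 60 N. Pads are 16 mm wide; open, the fingers measure 119 mm over their backs; the gripper's body (75 mm by 177 mm) begins 78 mm behind the grasp point.
Start: joints at [-77.813, 4.996, 78.535, -0, 96.463, -5.907], TCP at [0.171, -0.523, 0.206] pointing down, gripper open.
Joint ranges: [-177.83, 177.83], [-43.37, 116.18], [15.69, 146.23], [-61.86, 241.86], [9.47, 152.12], [-147.06, 147.06]. Speed limits (degrees/s): [159.86, 159.86, 180, 180, 180, 180].

### API

Orientations are given as [roll, pitch, yaw] about the fixed x, y, z axes, in that order (R = Rz(yaw) Ry(pitch) Rx(roll)).
In Python, from plant import state, viewer, finish_job gives the robot as it stands.
- The arm moves only by the tool move_arm, never from a script. Its argument "deltas" is text: rows parted by semicolons, each of 5 numbers parted by spaces: the closure, from 0 (fully open) to 1 (shut), then the shift along the tool's x, y, z as a fraction of full scale, then the turn about the tool's z as a fraction of full scale. In form: gripper x y z roll; .... A call has 1 to 10 rows; each row is the pose to reach, as a shift and turn from the pose commanded when the call began, along the tool's axes at that moment, turning the shorter way round; what a row does not reach only later rows make up. Full scale, the value 1, is 0.5 m for a shift and pi rad for a turn. A row lasts 1/8 s, in which the tool goes at most 62.5 mm and 10.7 degrees, less where a joint would pass 70% of its speed; a pose out of reach is approached as far as the arm can. A call with a number of a shift or a turn outside -1 to 1 is refused whole. A call with a gripper value outside its range is refused whole. The fingers move at their own pace and stop on an object; "squeeze" is the grip in N (left out, the last holds). Time passes only in rows, so rows that repeat a pose let the fingers close. It gives the time, the measured TCP pose, the force, the opening and the grip force at its end, in the units of the state.
- state(): the state, without advancing time (a new reading comes with each control period).
- viewer.snapshot(name): name is "side" or "top" or "wrist"; returns a dict with "frame" (400x640x3 uint8, red, green, blue), "range_z" (400x640 float32, m along the optical axis (not along the pixel's ray), 0 where there is no reading), "K" (3x3 intrinsics, pixels), "R" (3x3) and "t" (3): a world point X has camera coordinates R X + t; the wrist camera has in their place "T_tool_cam" (4x4, takes a point from camera to tool coordinates, whose origin is the TCP and whose axes are the flange's). Camera axes: x right, y down, z forward; pixel columns grow to the right and rows downward; lengths in m; the calibration is good to about 2 mm. The wrist camera is an equidistant fisheye: a pixel r from the principal point sees the ray r / f radians off the axis. A picture is of the moment at which its call begins: read the wrist's pose just before it.
- finish_job(): hands the job in; it is judged then, once.
The state is a dict: "clock": time; "q": joint angles; "joint_velocities": joint speeds; "joint_efforts": joint torques, N m; "ee_pos": TCP position; "tcp_rot": TCP orientation; "wrist_force": force on the tool from outside, world axes, zero at the start; "wrist_torque": the same for the moment, N m; "width": finger opening in m; "grip_force": force on a finger pad.
Only numpy, scipy, OpenCV 4.12 (cv2) and the standard library are available. Lean on these libraries where they do the work, as an engineer would, in place of code of your own. Each camera call takes 0.05 s, during which the arm holds its last target. There are 200 camera calls.

### The job

Slide the tall pattern board with the metal hook on its back up out of the slotted holder and stand it upright in the slot of the bench block, letting go of it. Then take it again another way, so that your hand fits in under the upper rail, and hang it by its hook on the free stretch of the rack's lower rail, with the board on the robot's side of the rail like the one already hanging there, straight down, and leave it hanging still. Don't drop it or lay it over, and don't disturb the hanging board, the short boards or anything else on the bench.

Things in the scene. Friction and masses are not known exactly. Their poses are not given: they have to be found in the camera images.
- board: tall pattern board, plywood, 60 wide (y) x 8 thick (x) x 140 mm tall (z), 0.185 kg, sole outline in front (-x). Origin: centre of its bottom edge, z up. On its back (+x): a steel weight 40 wide, x = 4 to 24, z = 32 to 50; a hook 40 mm wide, open downward: crown 6 mm thick, underside at z = 98; lip from x = 24 to 29, reaching down to z = 80; gap between board and lip 20 mm
- board_crown (a point): point on the tall board: middle of the underside of the hook's crown, at (14, 0, 98) mm in the board's frame
- holder: fixed wooden holder, 170 (x) x 84 (y) x 140 mm high, origin centre of underside, floor 8 mm thick. Slots at x = -50, 0, +50 mm hold the tall and two short boards in any order, side edges in 12 mm wide grooves of the two cheeks (y = +-25 to 42 mm), 50 mm open between cheeks. The tall board's top stands 8 mm above the cheeks, its hook to +x
- short_a: short pattern board without a hook, 60 x 8 x 108 mm, in the holder; origin at the centre of its bottom edge. Leave it alone.
- short_b: another short board like short_a. Leave it alone.
- block: fixed wooden bench block, 84 (x) x 44 (y) x 38 mm high, origin at the centre of its underside. One slot runs through it along its y at x = 0: 12 mm wide, 30 mm deep (its floor at z = 8 mm), open at both ends.
- rack: fixed green steel rack, origin on the bench midway between its posts (16 mm square, at y = +-190 mm, 268 mm tall, feet 130 mm long in x). Two rails along its y, 12 mm square bars: lower at x = 0 with its top at z = 130 mm; upper at x = -12 mm, z = 222 to 234 mm. The robot's side is -x
- rail_mid (a point): middle of the lower rail's top face (130 mm above the bench)
- hung (a joint): position (m) of the centre of the board that already hangs on the lower rail, along the rack's y from the rack's middle; it can slide along the rail
- hung_mid (a point): centre of that hanging board (a board and hook of the same size as the tall board)
- jar: glue jar, 60 mm diameter, 85 mm tall, origin at the centre of its underside. Leave it alone.
- can: tin can, 70 mm diameter, 110 mm tall, origin at the centre of its underside. Leave it alone.
- brush: brush 170 mm long lying along its x. Leave it alone.
- last: child's shoe last, about 160 mm long and 85 mm tall; origin under its heel, toe to -x. Leave it alone.
- sole: loose rubber sole lying flat, 185 x 72 x 14 mm, origin at the centre of its underside. Leave it alone.
Not all that is in view belongs to the job. What is meant by the board is not purple, and is the smaller of those in its own colour.

How it is judged (in metres and radians):
On the way:
1. the tall board stands in the slot of the bench block, let go by the robot (x of board in the frame of block between -0.008 and 0.008 m and y of board in the frame of block between -0.03 and 0.03 m and z of board in the frame of block below 0.014 m and angle between board's own z axis and vertical below 0.25 rad and contact force between the fingers and board below 0.05 N), for 0.2 s.
At the end, for the whole second after the job is handed in: The tall board hangs still and let go on the lower rail, robot side, within 150 mm of its middle; hook crown underside (its middle) within 10 mm of the rail's centre line and 4 mm below to 6 mm above its top; board upright within 0.14 rad (x of board_crown in the frame of rack between -0.01 and 0.01 m and y of board_crown in the frame of rack between -0.15 and 0.15 m and z of board_crown in the frame of rack between 0.126 and 0.136 m and x of board in the frame of rack below 0.006 m and angle between board's own z axis and vertical below 0.14 rad and contact force between board and rack above 0.3 N and contact force between the fingers and board below 0.05 N and linear speed of board below 0.03 m/s); the robot touches nothing.
It fails at once if the board already hanging is shoved more than 20 mm (distance of hung_mid from where it was at the start of the episode above 0.02 m).
It fails at once if a short board is moved more than 25 mm (distance of any of short_a, short_b from where it was at the start of the episode above 0.025 m).
It fails at once if the tall board is dropped or laid over (more than 1 rad from upright) (angle between board's own z axis and vertical above 1 rad).
It fails at once if the jar, can, brush, last or loose sole is moved more than 30 mm (distance of any of jar, can, brush, last, sole from where it was at the start of the episode above 0.03 m).
It also fails if it takes over 61 s, if anything falls off the work surface, if the arm or the gripper's body presses on something with over 40 N, if the wrist force passes 120 N, or if a joint passes its speed limit or range.

## Working session

There is one attempt and no reset: what is moved stays moved. The work goes in short steps, Python scripts to look and compute and a tool call to move; the robot and the scene stay as the last step left them, time stands still between calls to the robot, and variables do not carry over. Pictures are saved under pics/ and viewed, at most 13 in all, crops included, and the job is handed in when it is done.

Besides the shell and the picture viewer there is one more tool, called after "Request:" by a JSON object that holds its "fn" and its "kwargs". move_arm: Moves the arm, as the interface text tells. Its arguments: {"type":"object","properties":{"deltas":{"type":"string"},"squeeze":{"type":"number"}},"required":["deltas"]}

```bash
mkdir -p pics; ls; python3 - <<'E'
from plant import state, viewer
import cv2,numpy as np
print(state())
for n in ['side','top']:
    s=viewer.snapshot(n); np.savez('pics/%s0.npz'%n,**s)
    cv2.imwrite('pics/%s0.png'%n,s['frame'][:,:,::-1]); print(n,s['K'],s['R'],s['t'])
E
```

```text
pics
{'clock': 0.0, 'q': array([-7.78126883e+01,  5.03945338e+00,  7.86233721e+01, -7.14266970e-04,
        9.64615234e+01, -5.90508735e+00]), 'joint_velocities': array([-0.02548795, -0.04683168,  0.00922852,  0.05720366, -0.04256041,
       -0.05388748]), 'joint_efforts': array([-3.69357431e-04, -3.40181172e+01, -3.02425718e+01,  7.16905436e-02,
        3.29801522e-02, -1.62937281e-04]), 'ee_pos': array([ 0.17069953, -0.52227573,  0.20431303]), 'tcp_rot': array([-1.79876238e+02, -1.20869767e-02,  1.80923063e+01]), 'wrist_force': array([-0.22224249, -0.83642472, -0.19889659]), 'wrist_torque': array([-0.00259565, -0.00075911, -0.05155405]), 'grip_force': 0.0, 'width': 0.09389027633640988}
side [[367.41979696   0.         321.29759583]
 [  0.         367.41979696 205.16450726]
 [  0.           0.           1.        ]] [[ 0.89915386 -0.43760882  0.00456726]
 [-0.30843997 -0.64108553 -0.70276178]
 [ 0.31046276  0.63048225 -0.71141058]] [-0.50987102  0.12232978  1.17517305]
top [[514.10218081   0.         324.26899006]
 [  0.         514.10218081 201.41887043]
 [  0.           0.           1.        ]] [[-0.02875869 -0.99942722 -0.01783734]
 [-0.9868574   0.03122668 -0.15854768]
 [ 0.15901386  0.01304329 -0.98719019]] [-0.11188742  0.51780645  1.52583828]
```

View pics/side0.png

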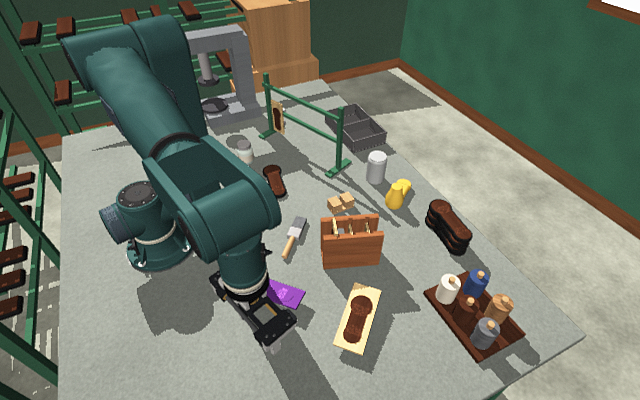

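View pics/top0.png

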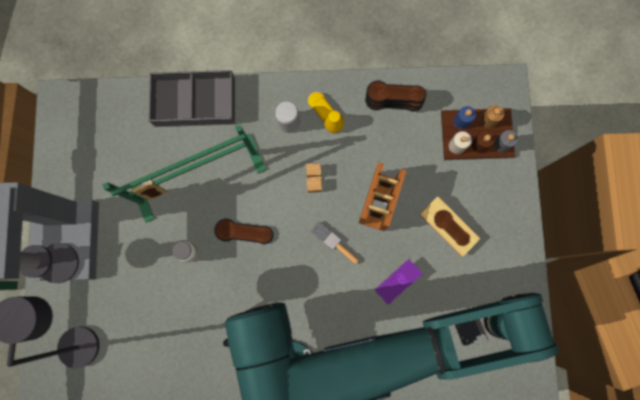

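The side view shows the holder at (350,240), the block at (341,203), the rack's posts at (267,105) and (340,140) with the hung board at (278,117). The top view shows the holder at (383,197), the block at (314,178) and the rack from (128,190) to (250,150).

```bash
cat > h.py <<'E'
import numpy as np,cv2
def load(n): return dict(np.load('pics/%s.npz'%n))
def cloud(s):
    K=s['K'];z=s['range_z'];v,u=np.mgrid[:z.shape[0],:z.shape[1]]
    c=np.stack([(u-K[0,2])/K[0,0]*z,(v-K[1,2])/K[1,1]*z,z],-1)
    X=(c-s['t'])@s['R']; X[z==0]=np.nan; return X
def proj(s,X):
    c=np.atleast_2d(X)@s['R'].T+s['t']; return (c/c[:,2:])@s['K'].T[:,:2]
E
python3 - <<'E'
from h import *
S=load('side0');T=load('top0');XS=cloud(S);XT=cloud(T)
def at(X,u,v): return np.round(np.nanmedian(X[v-1:v+2,u-1:u+2].reshape(-1,3),0),3)
for u,v in [(383,197),(368,195),(398,200),(314,172),(314,185),(246,140),(120,190),(286,115),(230,232),(330,232)]: print('T',u,v,at(XT,u,v))
for u,v in [(345,250),(341,197),(277,117),(340,112),(267,78),(335,203),(347,198),(376,157)]: print('S',u,v,at(XS,u,v))
a=cv2.resize(S['frame'][175:280,300:400],(800,840)[:2],interpolation=2)[:, :, ::-1]
b=cv2.resize(T['frame'][150:240,290:415],None,fx=6.4,fy=6.4,interpolation=2)[:,:,::-1]
cv2.imwrite('pics/c1.png',np.hstack([cv2.resize(a,(400,420)),cv2.resize(b,(400,288*400//400+132))*1]))
r=cv2.resize(S['frame'][60:190,230:370],None,fx=3,fy=3,interpolation=2)[:,:,::-1]
t=cv2.resize(T['frame'][115:235,95:285],None,fx=2,fy=2,interpolation=2)[:,:,::-1]
c=np.zeros((400,800,3),np.uint8);c[:390,:420]=r;c[:240,420:800]=t
cv2.imwrite('pics/c2.png',c)
# segment clouds
for n,X in(('S',XS),('T',XT)):
    P=X.reshape(-1,3); 
    for lo,hi in((.13,.16),(.03,.045)):
        pass
np.save('pics/XS.npy',XS);np.save('pics/XT.npy',XT)
E
```

```text
T 383 197 [ 0.511 -0.3    0.106]
T 368 195 [ 0.516 -0.257  0.136]
T 398 200 [ 0.517 -0.357 -0.   ]
T 314 172 [ 0.607 -0.098  0.038]
T 314 185 [ 0.567 -0.097  0.035]
T 246 140 [0.678 0.089 0.171]
T 120 190 [0.532 0.419 0.234]
T 286 115 [ 0.769 -0.021  0.109]
T 230 232 [0.432 0.166 0.013]
T 330 232 [ 0.422 -0.142  0.017]
S 345 250 [ 0.48  -0.334  0.085]
S 341 197 [ 0.6   -0.092  0.036]
S 277 117 [0.547 0.376 0.106]
S 340 112 [0.678 0.083 0.256]
S 267 78 [0.54  0.432 0.251]
S 335 203 [ 0.565 -0.111  0.038]
S 347 198 [ 0.614 -0.107  0.037]
S 376 157 [ 0.769 -0.029  0.11 ]
```

View pics/c1.png

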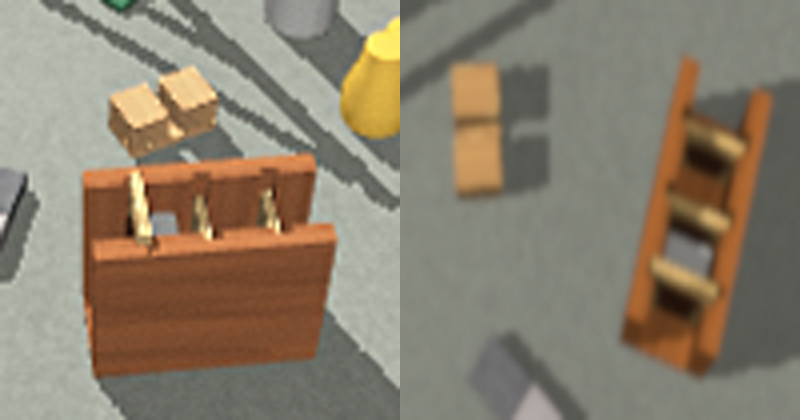

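View pics/c2.png

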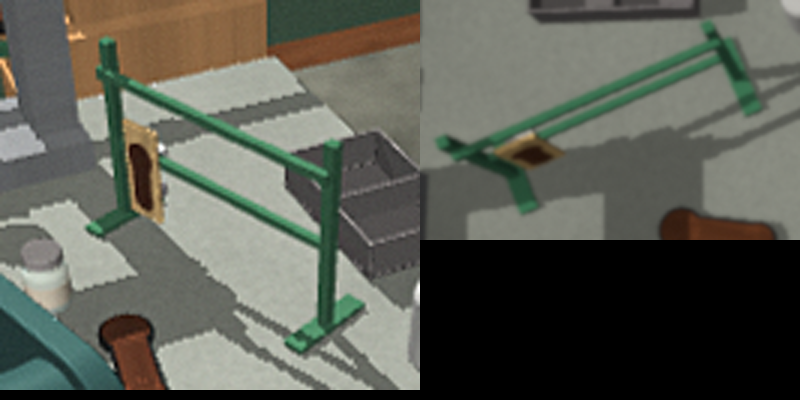

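```bash
python3 - <<'E'
from h import *
S=load('side0');T=load('top0');XS=np.load('pics/XS.npy');XT=np.load('pics/XT.npy')
def sel(X,x,y,z):
    P=X.reshape(-1,3);m=np.ones(len(P),bool)
    for i,(a,b) in enumerate((x,y,z)): m&=(P[:,i]>a)&(P[:,i]<b)
    return P[m]
for n,X in(('S',XS),('T',XT)):
    print(n)
    for nm,b in (('block',((.53,.65),(-.15,-.05),(.032,.05))),('holder',((.4,.65),(-.36,-.2),(.128,.143)))):
        P=sel(X,*b);r=cv2.minAreaRect((P[:,:2]*1000).astype(np.float32));print(nm,len(P),r,np.median(P[:,2]))
        if nm=='block': print(cv2.minAreaRect((P[np.abs(P[:,2]-np.median(P[:,2]))<.004][:,:2]*1000).astype(np.float32)))
    P=sel(X,(.4,.65),(-.36,-.2),(.1435,.17));print('board top',len(P),P.mean(0),cv2.minAreaRect((P[:,:2]*1000).astype(np.float32)))
    for nm,z in(('low',(.112,.134)),('up',(.216,.24))):
        P=sel(X,(.5,.72),(.1,.42),z)
        if nm=='low': P=P[P[:,1]<.34]
        l=cv2.fitLine((P*1000).astype(np.float32),cv2.DIST_HUBER,0,.01,.01).ravel();print(nm,len(P),l.round(3),np.percentile(P[:,2],[5,50,95]))
    for nm,b in(('postR',((.64,.72),(.05,.12),(.24,.3))),('postL',((.5,.58),(.4,.46),(.24,.3)))):
        P=sel(X,*b);
        if len(P): print(nm,len(P),P.mean(0),P.max(0),P.min(0))
E
```

```text
S
block 217 ((591.0685424804688, -101.04525756835938), (85.15855407714844, 48.20748519897461), 2.060067653656006) 0.03740968463471496
((591.11083984375, -102.80157470703125), (85.15596008300781, 44.76310729980469), 1.9751532077789307)
holder 760 ((514.1055908203125, -303.38104248046875), (89.01689910888672, 169.57293701171875), 70.1185073852539) 0.13887891684463904
board top 54 [ 0.47065001 -0.28904268  0.14738912] ((514.3615112304688, -307.663818359375), (59.73104476928711, 108.54389190673828), 66.74272155761719)
low 248 [-3.78000e-01  9.26000e-01  4.00000e-03  6.28053e+02  2.10553e+02
  1.26088e+02] [0.11780557 0.1270554  0.13137922]
up 348 [-3.81000e-01  9.24000e-01 -1.00000e-03  5.98874e+02  2.48662e+02
  2.30177e+02] [0.22177166 0.23132045 0.23538932]
postR 54 [0.68002913 0.0840172  0.25688066] [0.69281152 0.09276039 0.2706856 ] [0.67171578 0.07564633 0.24006939]
postL 47 [0.53525077 0.43420109 0.25570017] [0.54787554 0.44940217 0.26846517] [0.52705258 0.42569734 0.24169968]
T
block 318 ((592.4471435546875, -96.87164306640625), (84.16499328613281, 43.79793930053711), 1.762028217
[... 183 characters left out ...]
1631851196289, 170.1310272216797), 70.22869873046875) 0.13821879357409458
board top 87 [ 0.48835676 -0.28438694  0.1466847 ] ((514.3627319335938, -297.2763366699219), (79.9815444946289, 161.25521850585938), 71.88632202148438)
low 441 [-3.82000e-01  9.24000e-01 -3.00000e-03  6.29266e+02  2.20402e+02
  1.28514e+02] [0.11952465 0.12813847 0.13313819]
up 724 [-3.82000e-01  9.24000e-01  4.00000e-03  5.97581e+02  2.65240e+02
  2.32183e+02] [0.22348291 0.23228036 0.23710084]
postR 56 [0.68144419 0.09136404 0.26174059] [0.69277481 0.10119487 0.2723499 ] [0.67199312 0.08308661 0.24182138]
postL 78 [0.53664715 0.44074632 0.25983518] [0.5486265  0.452421   0.27205456] [0.52235903 0.42926684 0.24041059]
```

The crops show the tall board in the holder's slot nearest the robot: the pale top edge at side-crop (140,210), with the grey weight just behind it and the two short boards further along +x. The block's slot runs along world y, at top-crop (475,120). On the rack the hung board sits near the far post, and the stretch towards the near post is free.

Moves only turn about the tool's z, so before planning the hang I'll check what the arm does near its reach limit, high up and clear of everything.

Request:
{"fn": "move_arm", "kwargs": {"deltas": "0 0.1 0.03 -0.3 0; 0 0.3 0.08 -0.5 0; 0 0.5 0.13 -0.8 0; 0 0.64 0.166 -1 0; 0 0.64 0.166 -1 0; 0 0.64 0.166 -1 0; 0 0.64 0.166 -1 0; 0 0.64 0.166 -1 0"}}

```text
clock: 1.1
ee_pos: [0.3911, -0.4562, 0.5266]
tcp_rot: [178.2, -0.7, 18.1]
wrist_force: [-0.2, 0.7, 0.2]
width: 0.0939
grip_force: 0.0
```

Request:
{"fn": "move_arm", "kwargs": {"deltas": "0 0 0 0 0; 0 0.2 0 -0.3 0; 0 0.2 0 -0.3 0"}}

```text
clock: 1.48
ee_pos: [0.4124, -0.4022, 0.5564]
tcp_rot: [176.4, -1.6, 18.1]
wrist_force: [0.2, 0.1, -0.2]
width: 0.0939
grip_force: 0.0
```

```bash
python3 -c "
from plant import state
s=state();print(s['q'],s['ee_pos'],s['tcp_rot'],s['clock'])"
```

```text
[-50.03235086  21.65605445  15.68817324   0.27531433 138.69474922
  22.1724624 ] [ 0.4123981  -0.40219628  0.55637081] [176.39368298  -1.64868     18.0601946 ] 1.475
```

Request:
{"fn": "move_arm", "kwargs": {"deltas": "0 0 0 0 0; 0 0 0 0.2 0; 0 0 0 0.2 0; 0 0 0 0.2 0"}}

```text
clock: 1.98
ee_pos: [0.416, -0.4078, 0.4458]
tcp_rot: [177.5, -1.2, 18.0]
wrist_force: [1.1, -0.9, 0.2]
width: 0.0938
grip_force: 0.0
```

```bash
python3 -c "
from plant import state
s=state();print(s['q'],s['ee_pos'],s['tcp_rot'],s['clock'])"
```

```text
[-50.10978588  12.32480958  42.60767801   0.19543948 122.30639007
  22.02480539] [ 0.41595064 -0.40781214  0.44576071] [177.49989606  -1.18346934  17.99966713] 1.975
```

At the reach limit the arm settles on a slightly tilted pose and keeps that tilt, which will help with the second grasp. Next I'll go above the holder.

```bash
cat >> h.py <<'E'
from scipy.spatial.transform import Rotation as Ro
def plan(p,yaw=None,off=0):
    """fractions for a target TCP position; yaw = wanted world angle of tool y (mod 180)"""
    from plant import state
    s=state();R=Ro.from_euler('xyz',s['tcp_rot'],degrees=True).as_matrix()
    d=R.T@(np.array(p)-s['ee_pos'])
    r=0
    if yaw is not None:
        a=np.degrees(np.arctan2(R[1,1],R[0,1])); dw=(yaw-a+90)%180-90; r=-dw
    print('t',s['clock'],'pos',s['ee_pos'].round(4),'toolz',R[:,2].round(3),'tooly',R[:,1].round(3),'\n frac',(d/.5).round(4),'turn',round(r/180,4),'deg',round(r,1),'q6',s['q'][5].round(1),'F',s['wrist_force'].round(1),s['width'].round(4),s['grip_force'].round(1))
E
python3 - <<'E'
from h import *
plan([.468,-.283,.33],-20)
from plant import viewer
s=viewer.snapshot('wrist');print(s['K'],s['T_tool_cam'].round(3))
E
```

```text
Traceback (most recent call last):
  File "h.py", line 18, in plan
    print('t',s['clock'],'pos',s['ee_pos'].round(4),'toolz',R[:,2].round(3),'tooly',R[:,1].round(3),'\n frac',(d/.5).round(4),'turn',round(r/180,4),'deg',round(r,1),'q6',s['q'][5].round(1),'F',s['wrist_force'].round(1),s['width'].round(4),s['grip_force'].round(1))
                                                                                                                                                                                                                           ^^^^^^^^^^^^^^^^
AttributeError: 'float' object has no attribute 'round'
```

```bash
sed -i "s/s\['width'\].round(4),s\['grip_force'\].round(1)/round(s['width'],4),round(s['grip_force'],1)/" h.py
python3 - <<'E'
from h import *
plan([.468,-.283,.33],-20)
from plant import viewer
s=viewer.snapshot('wrist');print(s['K'],s['T_tool_cam'].round(3))
E
```

```text
t 1.975 pos [ 0.416  -0.4078  0.4458] toolz [ 0.033 -0.035 -0.999] tooly [ 0.308 -0.95   0.044] 
 frac [ 0.1713 -0.2153  0.2259] turn -0.2892 deg -52.1 q6 22.0 F [ 1.1 -0.9  0.2] 0.0938 0.0
[[309.70691629   0.         320.82760267]
 [  0.         309.70691629 195.40214172]
 [  0.           0.           1.        ]] [[ 0.001 -0.962 -0.273  0.08 ]
 [ 1.     0.001 -0.001  0.001]
 [ 0.001 -0.273  0.962 -0.18 ]
 [ 0.     0.     0.     1.   ]]
```

Request:
{"fn": "move_arm", "kwargs": {"deltas": "0 0.04 -0.05 0.06 -0.06; 0 0.08 -0.1 0.11 -0.12; 0 0.12 -0.16 0.17 -0.18; 0 0.171 -0.215 0.226 -0.24; 0 0.171 -0.215 0.226 -0.289; 0 0.171 -0.215 0.226 -0.289; 0 0.171 -0.215 0.226 -0.289"}}

```text
clock: 2.9
ee_pos: [0.4719, -0.2859, 0.3425]
tcp_rot: [176.2, 1.9, 69.9]
wrist_force: [0.4, -0.1, 0.0]
width: 0.0943
grip_force: 0.0
```

```bash
cat >> h.py <<'E'
def wcloud(s,st):
    K=s['K'];z=s['range_z'];v,u=np.mgrid[:z.shape[0],:z.shape[1]]
    x=(u-K[0,2])/K[0,0];y=(v-K[1,2])/K[1,1];r=np.hypot(x,y)+1e-9;k=np.tan(np.minimum(r,1.5))/r
    c=np.stack([x*k*z,y*k*z,z],-1); c[(z==0)|(r>1.4)]=np.nan
    T=s['T_tool_cam'];R=Ro.from_euler('xyz',st['tcp_rot'],degrees=True).as_matrix()
    return (c@T[:3,:3].T+T[:3,3])@R.T+st['ee_pos']
E
python3 - <<'E'
from h import *
from plant import viewer,state
st=state();s=viewer.snapshot('wrist');X=wcloud(s,st);np.save('pics/XW1.npy',X)
plan([.468,-.283,.25],-20)
cv2.imwrite('pics/w1.png',s['frame'][:,:,::-1])
def sel(X,x,y,z):
    P=X.reshape(-1,3);m=np.ones(len(P),bool)
    for i,(a,b) in enumerate((x,y,z)): m&=(P[:,i]>a)&(P[:,i]<b)
    return P[m]
P=sel(X,(.4,.65),(-.37,-.2),(.12,.16));h,e=np.histogram(P[:,2],20);print(h,e.round(3))
P=sel(X,(.4,.65),(-.37,-.2),(.13,.144));print(len(P),cv2.minAreaRect((P[:,:2]*1000).astype(np.float32)))
P=sel(X,(.4,.65),(-.37,-.2),(.144,.16));print(len(P),cv2.minAreaRect((P[:,:2]*1000).astype(np.float32)),P.mean(0))
P=sel(X,(.53,.65),(-.16,-.05),(.032,.046));print(len(P),cv2.minAreaRect((P[:,:2]*1000).astype(np.float32)))
E
```

```text
t 2.95 pos [ 0.4715 -0.2857  0.3415] toolz [ 0.05  -0.052 -0.997] tooly [ 0.938 -0.341  0.065] 
 frac [ 0.0086 -0.0203  0.182 ] turn 0.0 deg 0.0 q6 -16.9 F [ 0.2 -0.6  0.4] 0.0943 0.0
[  72   61   69   68   59   50   62   49   62   67   66  111 1328 1731
  116    4   10   86  195   30] [0.12  0.122 0.123 0.125 0.126 0.128 0.129 0.131 0.132 0.134 0.136 0.137
 0.139 0.14  0.142 0.143 0.145 0.146 0.148 0.149 0.151]
3574 ((514.9710083007812, -301.4736022949219), (85.92060852050781, 170.0347900390625), 70.1037368774414)
322 ((469.062255859375, -284.3310546875), (59.42774963378906, 8.533934593200684), 69.57490539550781) [ 0.46987503 -0.28401142  0.14834944]
1254 ((591.3218383789062, -99.75083923339844), (85.33674621582031, 45.3762321472168), 1.298680305480957)
```

View pics/w1.png

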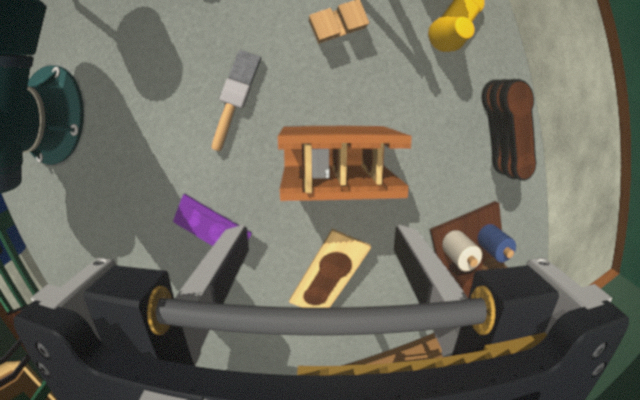

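The wrist view shows the holder at (345,162), with the tall board's top edge at (308,168) and the grey weight just right of it. The depth gives the board's top centre at (0.469, -0.284, 0.148), yaw -20.4°, and the block's centre at (0.591, -0.100); sizes and heights match the text.

```bash
python3 - <<'E'
from h import *
plan([.470,-.285,.16],-20.4)
plan([.470,-.285,.119],-20.4)
E
```

```text
t 2.95 pos [ 0.4715 -0.2857  0.3415] toolz [ 0.05  -0.052 -0.997] tooly [ 0.938 -0.341  0.065] 
 frac [ 0.012  -0.0268  0.3619] turn 0.0023 deg 0.4 q6 -16.9 F [ 0.2 -0.6  0.4] 0.0943 0.0
t 2.95 pos [ 0.4715 -0.2857  0.3415] toolz [ 0.05  -0.052 -0.997] tooly [ 0.938 -0.341  0.065] 
 frac [ 0.0146 -0.0321  0.4437] turn 0.0023 deg 0.4 q6 -16.9 F [ 0.2 -0.6  0.4] 0.0943 0.0
```

Request:
{"fn": "move_arm", "kwargs": {"deltas": "0.47 0.003 -0.008 0.12 0.002; 0.47 0.007 -0.015 0.22 0.002; 0.47 0.01 -0.023 0.31 0.002; 0.47 0.012 -0.027 0.362 0.002; 0.47 0.012 -0.027 0.362 0.002; 0.47 0.012 -0.027 0.362 0.002", "squeeze": 12}}

```text
clock: 3.7
ee_pos: [0.4693, -0.284, 0.1592]
tcp_rot: [176.4, 1.8, 69.6]
wrist_force: [0.7, -0.8, 1.0]
width: 0.0498
grip_force: 0.0
```

```bash
python3 - <<'E'
from h import *
plan([.470,-.285,.119],-20.4)
E
```

```text
t 3.7 pos [ 0.4693 -0.284   0.1592] toolz [ 0.048 -0.051 -0.998] tooly [ 0.936 -0.345  0.063] 
 frac [ 0.0011 -0.0031  0.0803] turn 0.0008 deg 0.1 q6 -16.3 F [ 0.7 -0.8  1. ] 0.0498 0.0
```

Request:
{"fn": "move_arm", "kwargs": {"deltas": "0.47 0.001 -0.003 0.05 0; 0.47 0.001 -0.003 0.08 0; 0.47 0.001 -0.003 0.08 0; 1 0.001 -0.003 0.08 0; 1 0.001 -0.003 0.08 0; 1 0.001 -0.003 0.08 0; 1 0.001 -0.003 0.08 0; 1 0.001 -0.003 0.08 0", "squeeze": 12}}

```text
clock: 4.7
ee_pos: [0.4683, -0.2836, 0.1171]
tcp_rot: [176.7, 1.7, 69.7]
wrist_force: [-1.4, 0.5, 2.8]
width: 0.0091
grip_force: 11.9
```

```bash
python3 - <<'E'
from h import *
plan([.4683,-.2836,.287])
E
```

```text
t 4.7 pos [ 0.4683 -0.2836  0.1171] toolz [ 0.044 -0.048 -0.998] tooly [ 0.937 -0.345  0.058] 
 frac [-0.0102  0.0197 -0.3391] turn 0.0 deg 0 q6 -16.4 F [-1.4  0.5  2.8] 0.0091 11.9
```

Request:
{"fn": "move_arm", "kwargs": {"deltas": "1 -0.001 0.002 -0.03 0; 1 -0.002 0.004 -0.07 0; 1 -0.004 0.007 -0.12 0; 1 -0.005 0.01 -0.17 0; 1 -0.007 0.013 -0.22 0; 1 -0.008 0.016 -0.28 0; 1 -0.01 0.02 -0.339 0; 1 -0.01 0.02 -0.339 0", "squeeze": 18}}

```text
clock: 5.7
ee_pos: [0.4701, -0.2845, 0.2904]
tcp_rot: [176.2, 1.8, 69.7]
wrist_force: [-0.8, 0.3, -2.3]
width: 0.0077
grip_force: 18.0
```

```bash
cat >> h.py <<'E'
def sel(X,x,y,z):
    P=X.reshape(-1,3);m=np.ones(len(P),bool)
    for i,(a,b) in enumerate((x,y,z)): m&=(P[:,i]>a)&(P[:,i]<b)
    return P[m]
E
python3 - <<'E'
from h import *
from plant import viewer,state
s=viewer.snapshot('side');np.savez('pics/side1.npz',**s)
cv2.imwrite('pics/s1.png',cv2.resize(s['frame'][80:280,220:420],None,fx=2.8,fy=2.8,interpolation=2)[:,:,::-1])
s=viewer.snapshot('wrist');cv2.imwrite('pics/w2.png',s['frame'][:,:,::-1])
plan([.591,-.099,.29],1.6)
E
```

```text
t 5.8 pos [ 0.4688 -0.2836  0.2862] toolz [ 0.045 -0.049 -0.998] tooly [ 0.937 -0.345  0.059] 
 frac [ 0.4306  0.1021 -0.0145] turn -0.121 deg -21.8 q6 -16.6 F [ 0.3  1.2 -4.3] 0.0078 18.0
```

View pics/s1.png

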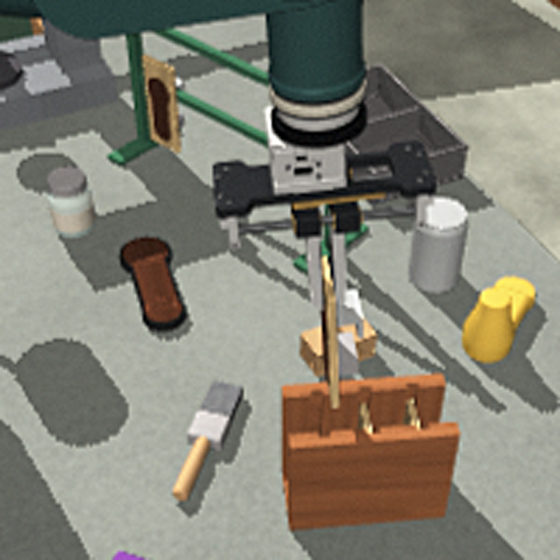

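The board is held upright in the hand at crop (330,320), with its bottom clear above the cheeks and the short boards unmoved. Next, above the block.

```bash
python3 - <<'E'
from h import *
plan([.5867,-.0944,.27],1.7)
plan([.5867,-.0944,.175],1.7)
E
```

```text
t 5.8 pos [ 0.4688 -0.2836  0.2862] toolz [ 0.045 -0.049 -0.998] tooly [ 0.937 -0.345  0.059] 
 frac [0.4375 0.0885 0.0246] turn -0.1216 deg -21.9 q6 -16.6 F [ 0.3  1.2 -4.3] 0.0078 18.0
t 5.8 pos [ 0.4688 -0.2836  0.2862] toolz [ 0.045 -0.049 -0.998] tooly [ 0.937 -0.345  0.059] 
 frac [0.4432 0.0773 0.2141] turn -0.1216 deg -21.9 q6 -16.6 F [ 0.3  1.2 -4.3] 0.0078 18.0
```

Request:
{"fn": "move_arm", "kwargs": {"deltas": "1 0.06 0.012 0 -0.02; 1 0.14 0.03 0.005 -0.05; 1 0.22 0.045 0.01 -0.08; 1 0.3 0.06 0.015 -0.1; 1 0.37 0.075 0.02 -0.122; 1 0.438 0.088 0.025 -0.122; 1 0.44 0.085 0.08 -0.122; 1 0.442 0.08 0.15 -0.122; 1 0.443 0.077 0.214 -0.122; 1 0.443 0.077 0.214 -0.122"}}

```text
clock: 7.05
ee_pos: [0.5834, -0.0937, 0.1696]
tcp_rot: [178.1, 2.7, 91.7]
wrist_force: [-0.6, 0.5, -2.5]
width: 0.0081
grip_force: 18.0
```

```bash
python3 - <<'E'
from h import *
from plant import viewer,state
st=state();s=viewer.snapshot('wrist');X=wcloud(s,st);np.save('pics/XW2.npy',X);F=s['frame']
plan([.5867,-.0944,.11],1.7)
P=sel(X,(.53,.65),(-.17,-.03),(.033,.043));print(len(P),cv2.minAreaRect((P[:,:2]*1000).astype(np.float32)))
# slot floor points and board points
for z0 in (.07,.08,.09,.1,.11):
    P=sel(X,(.55,.65),(-.16,-.04),(z0,z0+.01));print(z0,len(P),P.mean(0).round(4) if len(P) else '',P[:,0].min().round(4) if len(P) else '',P[:,0].max().round(4) if len(P) else '',P[:,1].min() if len(P) else '',P[:,1].max() if len(P) else '')
P=sel(X,(.57,.61),(-.125,-.075),(.0,.03));print('slot',len(P),np.percentile(P,[2,50,98],0).round(4) if len(P) else '')
cv2.imwrite('pics/w3.png',np.hstack([F[:,:,::-1]]))
S=viewer.snapshot('side');np.savez('pics/side2.npz',**S);XS=cloud(S)
for z0 in np.arange(.06,.16,.015):
    P=sel(XS,(.55,.65),(-.16,-.04),(z0,z0+.015));print('S',z0.round(3),len(P),np.percentile(P,[5,50,95],0).round(3).tolist())
c=np.hstack([cv2.resize(S['frame'][140:240,290:390],(400,400),interpolation=2),F[0:400,150:550]])[:,:,::-1]
cv2.imwrite('pics/c3.png',c)
E
```

```text
t 7.1 pos [ 0.585  -0.0941  0.1726] toolz [ 0.04  -0.047 -0.998] tooly [0.999 0.031 0.038] 
 frac [ 0.0054 -0.0015  0.1252] turn 0.0004 deg 0.1 q6 -15.2 F [-0.3 -0.1 -2. ] 0.0078 18.0
1960 ((591.7872314453125, -98.95671081542969), (83.77460479736328, 43.920379638671875), 1.4500538110733032)
0.07 18 [ 0.5854 -0.0667  0.0758] 0.5815 0.5895 -0.0674865047252371 -0.06628572298135188
0.08 30 [ 0.5852 -0.0667  0.0852] 0.5813 0.5892 -0.06754852400606257 -0.06593665180253674
0.09 55 [ 0.5946 -0.0724  0.0968] 0.5811 0.6099 -0.07636005635645239 -0.06607073625031928
0.1 171 [ 0.5959 -0.0763  0.1061] 0.5797 0.6094 -0.09150443663384195 -0.06573857737637764
0.11 431 [ 0.5991 -0.0823  0.1112] 0.5795 0.6096 -0.09129584410949698 -0.06555312318026679
slot 296 [[ 5.706e-01 -9.820e-02  2.000e-04]
 [ 5.953e-01 -7.800e-02  8.300e-03]
 [ 6.090e-01 -7.550e-02  2.930e-02]]
S 0.06 24 [[0.584, -0.13, 0.065], [0.585, -0.108, 0.069], [0.591, -0.074, 0.074]]
S 0.075 32 [[0.583, -0.129, 0.076], [0.585, -0.106, 0.082], [0.59, -0.071, 0.088]]
S 0.09 45 [[0.582, -0.129, 0.091], [0.585, -0.116, 0.098], [0.608, -0.071, 0.105]]
S 0.105 57 [[0.581, -0.127, 0.106], [0.585, -0.113, 0.113], [0.611, -0.076, 0.119]]
S 0.12 41 [[0.581, -0.128, 0.12], [0.582, -0.107, 0.128], [0.589, -0.074, 0.134]]
S 0.135 40 [[0.58, -0.127, 0.136], [0.582, -0.107, 0.144], [0.611, -0.073, 0.15]]
S 0.15 46 [[0.58, -0.127, 0.15], [0.582, -0.114, 0.157], [0.612, -0.08, 0.165]]
```

View pics/c3.png

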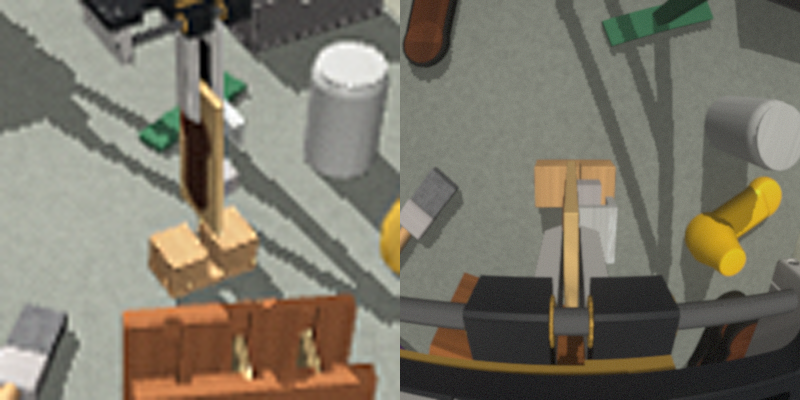

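Wrist crop: the board's edge runs down at (570,190) just left of the slot centre line; the side crop agrees. The slot is at x=0.5918 and the board's bottom at 0.586, so I shift +6 mm and lower.

```bash
python3 - <<'E'
from h import *
plan([.5908,-.096,.1726],1.7)
plan([.5908,-.096,.120],1.7)
E
```

```text
t 7.15 pos [ 0.5863 -0.0945  0.175 ] toolz [ 0.044 -0.049 -0.998] tooly [0.999 0.031 0.043] 
 frac [-0.0031  0.0087  0.0054] turn 0.0004 deg 0.1 q6 -15.2 F [-0.6  0.1 -2.3] 0.0078 18.0
t 7.15 pos [ 0.5863 -0.0945  0.175 ] toolz [ 0.044 -0.049 -0.998] tooly [0.999 0.031 0.043] 
 frac [0.0022 0.0042 0.1103] turn 0.0004 deg 0.1 q6 -15.2 F [-0.6  0.1 -2.3] 0.0078 18.0
```

Request:
{"fn": "move_arm", "kwargs": {"deltas": "1 -0.003 0.004 0 0; 1 -0.002 0.0025 0.035 0; 1 -0.001 0.002 0.05 0; 1 0 0.001 0.07 0; 1 0.001 0 0.09 0; 1 0.002 -0.0005 0.105 0; 1 0.002 -0.0005 0.11 0; 1 0.002 -0.0005 0.11 0; 1 0.002 -0.0005 0.11 0"}}

```text
clock: 8.28
ee_pos: [0.5888, -0.0963, 0.121]
tcp_rot: [177.5, 2.9, 91.6]
wrist_force: [-0.1, 0.4, -2.8]
width: 0.0078
grip_force: 18.0
```

```bash
python3 - <<'E'
from h import *
from plant import viewer,state
S=viewer.snapshot('side');XS=cloud(S)
st=state();s=viewer.snapshot('wrist');X=wcloud(s,st)
plan([.5888,-.096,.120],1.7)
for z0 in np.arange(.04,.12,.01):
    P=sel(XS,(.55,.63),(-.16,-.04),(z0,z0+.01));Q=sel(X,(.55,.65),(-.16,-.04),(z0,z0+.01));print(z0.round(3),len(P),np.percentile(P,[5,50,95],0).round(3).tolist() if len(P) else '', len(Q),np.percentile(Q,[2,98],0).round(3).tolist() if len(Q) else '')
E
```

```text
t 8.375 pos [ 0.5888 -0.0963  0.121 ] toolz [ 0.046 -0.049 -0.998] tooly [0.999 0.031 0.044] 
 frac [ 0.0006 -0.      0.0019] turn 0.0004 deg 0.1 q6 -15.0 F [-0.4 -0.7 -2.7] 0.0079 18.0
0.04 36 [[0.556, -0.131, 0.04], [0.587, -0.112, 0.044], [0.617, -0.076, 0.049]] 64 [[0.558, -0.113, 0.04], [0.622, -0.069, 0.05]]
0.05 32 [[0.586, -0.13, 0.051], [0.588, -0.118, 0.055], [0.613, -0.078, 0.059]] 126 [[0.586, -0.082, 0.051], [0.615, -0.069, 0.06]]
0.06 31 [[0.585, -0.131, 0.06], [0.588, -0.114, 0.064], [0.614, -0.08, 0.068]] 479 [[0.59, -0.094, 0.061], [0.615, -0.069, 0.066]]
0.07 24 [[0.585, -0.13, 0.071], [0.586, -0.112, 0.074], [0.594, -0.076, 0.079]] 46 [[0.585, -0.082, 0.071], [0.593, -0.068, 0.079]]
0.08 22 [[0.584, -0.13, 0.08], [0.586, -0.109, 0.085], [0.594, -0.079, 0.089]] 34 [[0.585, -0.073, 0.081], [0.593, -0.068, 0.09]]
0.09 33 [[0.584, -0.13, 0.091], [0.586, -0.113, 0.095], [0.616, -0.081, 0.1]] 90 [[0.585, -0.08, 0.09], [0.618, -0.068, 0.099]]
0.1 28 [[0.583, -0.13, 0.102], [0.586, -0.117, 0.106], [0.617, -0.085, 0.109]] 100 [[0.584, -0.078, 0.1], [0.618, -0.067, 0.11]]
0.11 43 [[0.583, -0.13, 0.111], [0.606, -0.116, 0.115], [0.618, -0.097, 0.119]] 1436 [[0.586, -0.114, 0.111], [0.618, -0.068, 0.118]]
```

Request:
{"fn": "move_arm", "kwargs": {"deltas": "1 0 0 0.005 0; 1 0.0005 -0.0005 0.009 0; 1 0.0005 -0.0005 0.012 0; 1 0.0005 -0.0005 0.012 0"}}

```text
clock: 8.88
ee_pos: [0.5894, -0.0969, 0.1176]
tcp_rot: [177.3, 3.0, 91.6]
wrist_force: [-4.1, 0.1, 7.4]
width: 0.0079
grip_force: 18.0
```

Request:
{"fn": "move_arm", "kwargs": {"deltas": "0.85 0 0 -0.004 0; 0.8 0 0 -0.004 0; 0.6 0 0 -0.004 0; 0.3 0 0 -0.004 0; 0 0 0 -0.004 0; 0 0 0 -0.004 0; 0 0 0 -0.004 0"}}

```text
clock: 9.75
ee_pos: [0.5888, -0.0962, 0.1166]
tcp_rot: [177.5, 2.9, 91.7]
wrist_force: [0.1, -1.2, 0.6]
width: 0.0655
grip_force: 0.0
```

```bash
python3 - <<'E'
from h import *
from plant import viewer,state
S=viewer.snapshot('side');XS=cloud(S)
st=state();s=viewer.snapshot('wrist');X=wcloud(s,st)
plan([.5888,-.096,.30],1.7)
for z0 in np.arange(.04,.17,.015):
    P=sel(XS,(.55,.65),(-.16,-.04),(z0,z0+.015));Q=sel(X,(.55,.65),(-.16,-.04),(z0,z0+.015));print(z0.round(3),len(P),np.percentile(P,[5,50,95],0).round(3).tolist() if len(P) else '', len(Q),np.percentile(Q,[2,98],0).round(3).tolist() if len(Q) else '')
c=np.hstack([cv2.resize(S['frame'][120:240,280:400],(400,400),interpolation=2),s['frame'][0:400,150:550]])[:,:,::-1]
cv2.imwrite('pics/c4.png',c)
E
```

```text
t 9.85 pos [ 0.5887 -0.0962  0.1166] toolz [ 0.046 -0.049 -0.998] tooly [0.999 0.031 0.044] 
 frac [-0.018   0.0163 -0.3659] turn 0.0005 deg 0.1 q6 -15.0 F [-0.6 -0.4 -0.1] 0.0733 0.0
0.04 59 [[0.567, -0.131, 0.04], [0.59, -0.117, 0.047], [0.615, -0.083, 0.054]] 259 [[0.562, -0.116, 0.04], [0.617, -0.07, 0.054]]
0.055 42 [[0.588, -0.132, 0.056], [0.59, -0.115, 0.061], [0.616, -0.078, 0.069]] 502 [[0.589, -0.098, 0.056], [0.617, -0.07, 0.067]]
0.07 38 [[0.588, -0.132, 0.071], [0.59, -0.113, 0.078], [0.599, -0.076, 0.084]] 130 [[0.588, -0.115, 0.071], [0.596, -0.07, 0.084]]
0.085 43 [[0.588, -0.133, 0.087], [0.59, -0.116, 0.092], [0.619, -0.075, 0.098]] 190 [[0.588, -0.096, 0.086], [0.622, -0.07, 0.1]]
0.1 69 [[0.588, -0.132, 0.101], [0.592, -0.113, 0.109], [0.622, -0.081, 0.114]] 2013 [[0.589, -0.119, 0.102], [0.623, -0.07, 0.114]]
0.115 63 [[0.586, -0.131, 0.117], [0.591, -0.105, 0.123], [0.628, -0.081, 0.129]] 736 [[0.551, -0.118, 0.115], [0.632, -0.07, 0.13]]
0.13 62 [[0.555, -0.131, 0.131], [0.591, -0.104, 0.138], [0.627, -0.079, 0.144]] 841 [[0.551, -0.118, 0.13], [0.633, -0.07, 0.145]]
0.145 61 [[0.589, -0.126, 0.145], [0.596, -0.104, 0.149], [0.63, -0.081, 0.159]] 2037 [[0.551, -0.124, 0.146], [0.632, -0.071, 0.159]]
0.16 26 [[0.552, -0.107, 0.161], [0.62, -0.102, 0.169], [0.629, -0.09, 0.174]] 888 [[0.55, -0.102, 0.16], [0.633, -0.083, 0.175]]
```

View pics/c4.png

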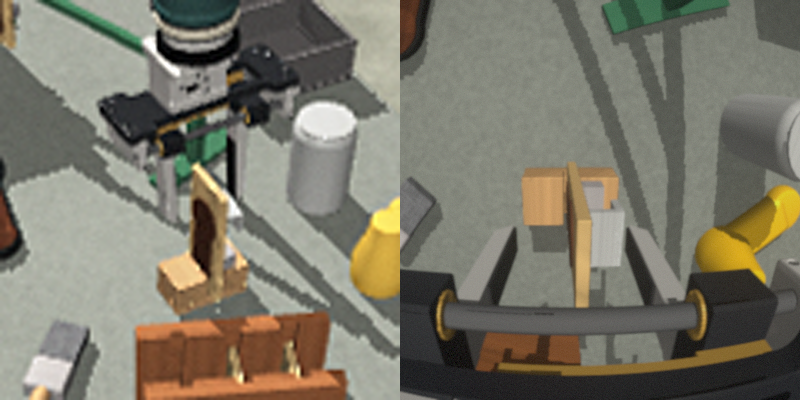

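The board stands upright and free in the slot: front face at side crop (205,215), hook behind. Next I'll rise clear, turn the hand a quarter and build up a tilt at the reach limit so the hand ends up on the robot's side of the upper rail.

Request:
{"fn": "move_arm", "kwargs": {"deltas": "0 -0.003 0.003 -0.06 0; 0 -0.009 0.008 -0.18 0; 0 -0.014 0.013 -0.28 -0.05; 0 -0.018 0.016 -0.37 -0.1; 0 0.04 0.016 -0.45 -0.16; 0 0.1 0 -0.54 -0.22; 0 0.18 -0.01 -0.62 -0.28; 0 0.28 -0.015 -0.7 -0.34; 0 0.36 -0.02 -0.75 -0.4; 0 0.42 -0.02 -0.8 -0.46"}}

```text
clock: 11.1
ee_pos: [0.5538, 0.1345, 0.5063]
tcp_rot: [-177.5, 3.0, 174.7]
wrist_force: [0.8, 0.1, 0.1]
width: 0.0941
grip_force: 0.0
```

```bash
python3 - <<'E'
from h import *
plan([.56,.134,.55],96)
from plant import state; print(state()['q'])
E
```

```text
t 11.1 pos [0.5538 0.1345 0.5063] toolz [ 0.047 -0.048 -0.998] tooly [ 0.095  0.995 -0.044] 
 frac [-0.0169 -0.0036 -0.0867] turn -0.0637 deg -11.5 q6 -77.6 F [0.8 0.1 0.1] 0.0941 0.0
[  9.92509581  16.045651    30.32332627  -4.27068319 131.36358958
 -77.56427331]
```

Request:
{"fn": "move_arm", "kwargs": {"deltas": "0 -0.1 0.01 -0.2 -0.06; 0 -1 0.13 -1 -0.064; 0 -1 0.13 -1 -0.064; 0 -1 0.13 -1 -0.064; 0 -1 0.13 -1 -0.064"}}

```text
clock: 11.72
ee_pos: [0.5956, 0.1139, 0.5361]
tcp_rot: [-177.1, 4.7, -174.2]
wrist_force: [0.2, 0.2, 0.1]
width: 0.0939
grip_force: 0.0
```

```bash
python3 - <<'E'
from h import *
plan([.56,.134,.55],96)
from plant import state; print(state()['q'])
E
```

```text
t 11.725 pos [0.5956 0.1139 0.5361] toolz [ 0.087 -0.042 -0.995] tooly [-0.096  0.994 -0.051] 
 frac [ 0.0642  0.0454 -0.0355] turn -0.0026 deg -0.5 q6 -91.7 F [0.2 0.2 0.1] 0.0939 0.0
[  7.23794711  23.79896026  15.68766134  -4.36567218 135.76885211
 -91.67777916]
```

Request:
{"fn": "move_arm", "kwargs": {"deltas": "0 -1 0.5 0 0; 0 -1 0.5 0 0; 0 -1 0.5 0 0"}}

```text
clock: 12.1
ee_pos: [0.6742, 0.1889, 0.4622]
tcp_rot: [-177.4, 6.6, -174.1]
wrist_force: [0.2, 1.3, 0.1]
width: 0.0941
grip_force: 0.0
```

Request:
{"fn": "move_arm", "kwargs": {"deltas": "0 -0.5 0 -1 0; 0 -0.5 0 -1 0; 0 -0.5 0 -1 0"}}

```text
clock: 12.48
ee_pos: [0.6361, 0.1714, 0.5172]
tcp_rot: [-177.7, 9.2, -174.0]
wrist_force: [-0.8, -0.5, 0.1]
width: 0.0942
grip_force: 0.0
```

```bash
python3 - <<'E'
from h import *
plan([.56,.134,.55],96)
from plant import state; print(state()['q'])
E
```

```text
t 12.475 pos [0.6361 0.1714 0.5172] toolz [ 0.163 -0.024 -0.986] tooly [-0.098  0.994 -0.04 ] 
 frac [ 0.1467 -0.062  -0.0877] turn -0.002 deg -0.4 q6 -86.9 F [-0.8 -0.5  0.1] 0.0942 0.0
[ 11.87944909  25.93763087  15.68871372  -4.2013662  129.40653719
 -86.86608505]
```

Request:
{"fn": "move_arm", "kwargs": {"deltas": "0 -1 0.6 -0.2 0; 0 -1 0.6 -0.2 0; 0 -1 0.6 -0.2 0"}}

```text
clock: 12.85
ee_pos: [0.6855, 0.2453, 0.4654]
tcp_rot: [-178.2, 11.3, -173.8]
wrist_force: [0.5, -0.3, -0.7]
width: 0.094
grip_force: 0.0
```

Request:
{"fn": "move_arm", "kwargs": {"deltas": "0 -0.5 0.1 -1 0; 0 -0.5 0.1 -1 0; 0 -0.5 0.1 -1 0"}}

```text
clock: 13.22
ee_pos: [0.6395, 0.2327, 0.5271]
tcp_rot: [-178.7, 13.9, -173.8]
wrist_force: [-0.1, 0.4, 0.2]
width: 0.0941
grip_force: 0.0
```

Request:
{"fn": "move_arm", "kwargs": {"deltas": "0 -0.6 0.2 -1 0; 0 -0.6 0.2 -1 0; 0 -0.6 0.2 -1 0"}}

```text
clock: 13.6
ee_pos: [0.6049, 0.2347, 0.5666]
tcp_rot: [-179.2, 16.3, -173.7]
wrist_force: [0.3, -0.7, 0.1]
width: 0.0943
grip_force: 0.0
```

```bash
python3 - <<'E'
from h import *
plan([.56,.134,.55],96)
from plant import state; print(state()['q'])
E
```

```text
t 13.6 pos [0.6049 0.2347 0.5666] toolz [ 0.28   0.017 -0.96 ] tooly [-0.106  0.994 -0.013] 
 frac [ 0.1161 -0.1905  0.0032] turn 0.0003 deg 0.1 q6 -81.4 F [ 0.3 -0.7  0.1] 0.0943 0.0
[ 18.43927426  21.97244446  15.68629898  -5.13434004 126.46425564
 -81.3536409 ]
```

Request:
{"fn": "move_arm", "kwargs": {"deltas": "0 -0.8 -0.25 -0.8 0; 0 -0.8 -0.25 -0.8 0; 0 -0.8 -0.25 -0.8 0"}}

```text
clock: 13.98
ee_pos: [0.6122, 0.1785, 0.5908]
tcp_rot: [-179.6, 18.7, -173.7]
wrist_force: [0.3, -0.1, 0.8]
width: 0.0942
grip_force: 0.0
```

Request:
{"fn": "move_arm", "kwargs": {"deltas": "0 -0.9 -0.1 -0.7 0; 0 -0.9 -0.1 -0.7 0; 0 -0.9 -0.1 -0.7 0"}}

```text
clock: 14.35
ee_pos: [0.6259, 0.1513, 0.6035]
tcp_rot: [-179.9, 21.4, -173.7]
wrist_force: [1.1, -0.7, 0.2]
width: 0.0938
grip_force: 0.0
```

Request:
{"fn": "move_arm", "kwargs": {"deltas": "0 -0.8 -0.1 -0.8 0; 0 -0.8 -0.1 -0.8 0; 0 -0.8 -0.1 -0.8 0"}}

```text
clock: 14.72
ee_pos: [0.6167, 0.1253, 0.6298]
tcp_rot: [179.9, 24.1, -173.7]
wrist_force: [0.5, 0.5, -0.3]
width: 0.0936
grip_force: 0.0
```

Request:
{"fn": "move_arm", "kwargs": {"deltas": "0 -0.8 -0.1 -0.8 0; 0 -0.8 -0.1 -0.8 0; 0 -0.8 -0.1 -0.8 0"}}

```text
clock: 15.1
ee_pos: [0.6056, 0.1023, 0.6546]
tcp_rot: [179.8, 26.8, -173.7]
wrist_force: [0.5, 0.0, 0.2]
width: 0.094
grip_force: 0.0
```

```bash
python3 - <<'E'
from h import *
plan([.56,.134,.55],96)
from plant import state; print(state()['q'])
E
```

```text
t 15.1 pos [0.6056 0.1023 0.6546] toolz [ 0.448  0.053 -0.893] tooly [-0.111  0.994  0.003] 
 frac [0.169  0.0726 0.1492] turn 0.0022 deg 0.4 q6 -91.6 F [0.5 0.  0.2] 0.094 0.0
[  3.45904129  14.63173251  15.70373389   1.74385314 122.88422797
 -91.59662872]
```

Request:
{"fn": "move_arm", "kwargs": {"deltas": "0 -0.8 0 -0.8 0; 0 -0.8 0 -0.8 0; 0 -0.8 0 -0.8 0"}}

```text
clock: 15.48
ee_pos: [0.5897, 0.0958, 0.6793]
tcp_rot: [179.7, 29.5, -173.7]
wrist_force: [0.8, 1.1, -0.2]
width: 0.0942
grip_force: 0.0
```

Request:
{"fn": "move_arm", "kwargs": {"deltas": "0 -0.8 0.2 -0.8 0; 0 -0.8 0.2 -0.8 0; 0 -0.8 0.2 -0.8 0"}}

```text
clock: 15.85
ee_pos: [0.5683, 0.1163, 0.7032]
tcp_rot: [179.5, 32.3, -173.7]
wrist_force: [-0.5, -1.0, -0.3]
width: 0.0939
grip_force: 0.0
```

```bash
python3 - <<'E'
from h import *
plan([.52,-.1,.35],95)
from plant import state; print(state()['q'])
E
```

```text
t 15.85 pos [0.5683 0.1163 0.7032] toolz [ 0.53   0.068 -0.845] tooly [-0.115  0.993  0.007] 
 frac [ 0.4987 -0.424   0.5168] turn 0.0089 deg 1.6 q6 -90.2 F [-0.5 -1.  -0.3] 0.0939 0.0
[  5.33993499  10.2641767   15.71110363   1.21619436 121.74720108
 -90.19445594]
```

```bash
python3 - <<'E'
from h import *
plan([.538,-.107,.138],96)
E
```

```text
t 15.85 pos [0.5683 0.1163 0.7032] toolz [ 0.53   0.068 -0.845] tooly [-0.115  0.993  0.007] 
 frac [ 0.6962 -0.4452  0.8933] turn 0.0033 deg 0.6 q6 -90.2 F [-0.5 -1.  -0.3] 0.0939 0.0
```

Request:
{"fn": "move_arm", "kwargs": {"deltas": "0 0.06 -0.04 0.08 0; 0 0.14 -0.09 0.18 0; 0 0.22 -0.14 0.28 0; 0 0.3 -0.19 0.38 0; 0 0.38 -0.24 0.48 0; 0 0.45 -0.29 0.58 0; 0 0.53 -0.34 0.68 0; 0 0.61 -0.39 0.78 0; 0 0.66 -0.42 0.85 0; 0 0.696 -0.445 0.893 0"}}

```text
clock: 17.1
ee_pos: [0.5375, -0.1074, 0.1362]
tcp_rot: [179.5, 32.2, -173.7]
wrist_force: [0.5, 0.0, 0.2]
width: 0.0941
grip_force: 0.0
```

Request:
{"fn": "move_arm", "kwargs": {"deltas": "0 0 0 0 0; 0 0 0 0 0"}}

```text
clock: 17.35
ee_pos: [0.5395, -0.1074, 0.1407]
tcp_rot: [179.6, 32.4, -173.7]
wrist_force: [-0.0, -0.5, 0.1]
width: 0.0939
grip_force: 0.0
```

```bash
python3 - <<'E'
from h import *
from plant import viewer,state
st=state();s=viewer.snapshot('wrist');X=wcloud(s,st)
S=viewer.snapshot('side');XS=cloud(S)
for z0 in np.arange(.05,.15,.02):
    P=sel(XS,(.57,.64),(-.16,-.04),(z0,z0+.02));Q=sel(X,(.57,.64),(-.16,-.04),(z0,z0+.02));print(z0.round(3),len(P),np.percentile(P,[5,50,95],0).round(3).tolist() if len(P) else '', len(Q),np.percentile(Q,[2,50,98],0).round(3).tolist() if len(Q) else '')
plan([.602,-.099,.037],96)
c=np.hstack([cv2.resize(S['frame'][120:240,280:400],(400,400),interpolation=2),s['frame'][0:400,120:520]])[:,:,::-1]
cv2.imwrite('pics/c5.png',c)
E
```

```text
0.05 49 [[0.587, -0.133, 0.052], [0.59, -0.118, 0.059], [0.616, -0.089, 0.068]] 1024 [[0.587, -0.129, 0.05], [0.589, -0.101, 0.06], [0.591, -0.072, 0.07]]
0.07 44 [[0.587, -0.133, 0.071], [0.59, -0.118, 0.082], [0.598, -0.079, 0.09]] 1178 [[0.587, -0.129, 0.07], [0.589, -0.101, 0.08], [0.591, -0.072, 0.09]]
0.09 68 [[0.587, -0.132, 0.091], [0.591, -0.116, 0.101], [0.62, -0.075, 0.11]] 1385 [[0.587, -0.129, 0.09], [0.589, -0.101, 0.1], [0.591, -0.072, 0.11]]
0.11 73 [[0.588, -0.132, 0.111], [0.59, -0.11, 0.117], [0.621, -0.08, 0.128]] 1606 [[0.588, -0.129, 0.111], [0.59, -0.101, 0.12], [0.592, -0.072, 0.13]]
0.13 73 [[0.589, -0.132, 0.133], [0.591, -0.109, 0.144], [0.598, -0.078, 0.149]] 1880 [[0.589, -0.129, 0.13], [0.59, -0.101, 0.141], [0.596, -0.072, 0.149]]
t 17.45 pos [ 0.5404 -0.1076  0.1427] toolz [ 0.534  0.065 -0.843] tooly [-0.115  0.993  0.004] 
 frac [0.0089 0.0021 0.2451] turn 0.0034 deg 0.6 q6 -132.5 F [-0.7 -0.2  0.5] 0.0939 0.0
```

View pics/c5.png

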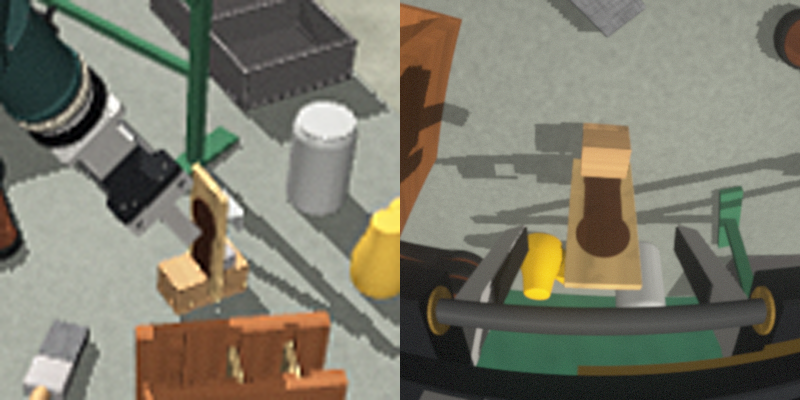

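The wrist crop shows the board upright between the open fingers (605,230), with the block's slot behind it. The front face is at x≈0.589 and the board's y centre at -0.1005, so I approach along the fingers.

Request:
{"fn": "move_arm", "kwargs": {"deltas": "0 0.002 0.002 0.05 0.003; 0 0.005 0.002 0.1 0.003; 0 0.008 0.002 0.15 0.003; 0 0.009 0.002 0.2 0.003; 0 0.009 0.002 0.225 0.003; 0 0.009 0.002 0.225 0.003; 0 0.009 0.002 0.225 0.003"}}

```text
clock: 18.32
ee_pos: [0.5946, -0.0995, 0.0424]
tcp_rot: [179.2, 32.3, -174.3]
wrist_force: [-0.7, 0.1, 0.0]
width: 0.0942
grip_force: 0.0
```

```bash
python3 - <<'E'
from h import *
plan([.603,-.099,.037],96)
E
```

```text
t 18.325 pos [ 0.5946 -0.0995  0.0424] toolz [ 0.531  0.066 -0.845] tooly [-0.106  0.994  0.011] 
 frac [-0.0084 -0.0008  0.0181] turn 0.0006 deg 0.1 q6 -133.4 F [-0.7  0.1  0. ] 0.0942 0.0
```

Request:
{"fn": "move_arm", "kwargs": {"deltas": "0 -0.011 -0.001 0.013 0; 0 -0.011 -0.001 0.013 0; 1 -0.011 -0.001 0.013 0; 1 -0.011 -0.001 0.013 0; 1 -0.011 -0.001 0.013 0; 1 -0.011 -0.001 0.013 0; 1 -0.011 -0.001 0.013 0", "squeeze": 12}}

```text
clock: 19.2
ee_pos: [0.6017, -0.0988, 0.038]
tcp_rot: [179.1, 32.2, -174.4]
wrist_force: [-0.8, 0.3, 0.1]
width: 0.0599
grip_force: 12.0
```

```bash
python3 - <<'E'
from h import *
plan([.603,-.099,.15])
E
```

```text
t 19.2 pos [ 0.6017 -0.0988  0.038 ] toolz [ 0.528  0.067 -0.846] tooly [-0.106  0.994  0.013] 
 frac [-0.1215  0.0022 -0.1883] turn 0.0 deg 0 q6 -133.0 F [-0.8  0.3  0.1] 0.0599 12.0
```

Request:
{"fn": "move_arm", "kwargs": {"deltas": "1 0 0 0 0; 1 0 0 0 0; 1 -0.01 0 -0.016 0; 1 -0.03 0.0005 -0.046 0; 1 -0.05 0.001 -0.077 0; 1 -0.065 0.001 -0.1 0; 1 -0.065 0.001 -0.1 0; 1 -0.065 0.001 -0.1 0", "squeeze": 40}}

```text
clock: 20.2
ee_pos: [0.602, -0.0988, 0.0965]
tcp_rot: [179.1, 32.1, -174.4]
wrist_force: [-0.4, 0.8, -2.4]
width: 0.0592
grip_force: 39.9
```

```bash
python3 - <<'E'
from h import *
from plant import viewer,state
st=state();s=viewer.snapshot('wrist');X=wcloud(s,st)
S=viewer.snapshot('side');XS=cloud(S);np.save('pics/XS5.npy',XS)
for z0 in np.arange(.06,.22,.02):
    P=sel(XS,(.56,.64),(-.16,-.04),(z0,z0+.02));Q=sel(X,(.56,.64),(-.16,-.04),(z0,z0+.02));print(z0.round(3),len(P),np.percentile(P,[5,50,95],0).round(3).tolist() if len(P) else '', len(Q),np.percentile(Q,[2,50,98],0).round(3).tolist() if len(Q) else '')
plan([.602,-.099,.092])
# front face plane fit, board frame rel. tool
Q=sel(X,(.575,.61),(-.14,-.06),(.1,.2));c=np.median(Q,0);u,d,v=np.linalg.svd(Q-Q.mean(0));print('normal',v[2].round(3),'z top',np.percentile(Q[:,2],99.5))
E
```

```text
0.06 19 [[0.589, -0.133, 0.065], [0.591, -0.123, 0.074], [0.596, -0.103, 0.078]] 1314 [[0.589, -0.129, 0.067], [0.59, -0.101, 0.074], [0.591, -0.072, 0.08]]
0.08 19 [[0.589, -0.133, 0.081], [0.591, -0.129, 0.088], [0.597, -0.118, 0.096]] 2572 [[0.587, -0.133, 0.081], [0.589, -0.101, 0.091], [0.594, -0.069, 0.1]]
0.1 29 [[0.586, -0.145, 0.101], [0.6, -0.142, 0.11], [0.618, -0.119, 0.117]] 3858 [[0.576, -0.14, 0.1], [0.589, -0.101, 0.111], [0.592, -0.063, 0.12]]
0.12 15 [[0.58, -0.147, 0.121], [0.59, -0.144, 0.124], [0.598, -0.142, 0.133]] 5105 [[0.563, -0.142, 0.12], [0.589, -0.102, 0.131], [0.592, -0.064, 0.14]]
0.14 10 [[0.618, -0.123, 0.147], [0.619, -0.119, 0.151], [0.62, -0.108, 0.159]] 2601 [[0.56, -0.145, 0.14], [0.588, -0.113, 0.145], [0.592, -0.072, 0.156]]
0.16 32 [[0.59, -0.123, 0.165], [0.616, -0.114, 0.17], [0.624, -0.077, 0.176]] 3772 [[0.564, -0.136, 0.163], [0.59, -0.102, 0.171], [0.592, -0.072, 0.178]]
0.18 57 [[0.589, -0.133, 0.181], [0.591, -0.106, 0.19], [0.597, -0.077, 0.199]] 33 [[0.56, -0.137, 0.18], [0.563, -0.136, 0.182], [0.565, -0.113, 0.184]]
0.2 70 [[0.563, -0.148, 0.201], [0.591, -0.114, 0.206], [0.598, -0.079, 0.214]] 0 
t 20.3 pos [ 0.6019 -0.0988  0.0961] toolz [ 0.527  0.068 -0.847] tooly [-0.106  0.994  0.014] 
 frac [ 0.0042 -0.0006  0.0071] turn 0.0 deg 0 q6 -129.0 F [ 0.6 -0.2 -3.4] 0.0597 39.9
normal [ 0.999  0.02  -0.025] z top 0.17791563665102303
```

The board is held plumb by its edges, bottom at z≈0.066. Now I work out the carry to a stand-off in front of the rail with a 16° turn.

```bash
cat >> h.py <<'E'
R0=Ro.from_euler('xyz',[179.1,32.1,-174.4],degrees=True).as_matrix();T0=np.array([.602,-.0988,.0963])
Rb0=Ro.from_euler('z',1.5,degrees=True).as_matrix();B0=np.array([.593,-.101,.066])
RBT=R0.T@Rb0;BT=R0.T@(B0-T0)   # board in tool
def crown_now():
    from plant import state
    s=state();R=Ro.from_euler('xyz',s['tcp_rot'],degrees=True).as_matrix()
    Rb=R@RBT;b=R@BT+s['ee_pos'];return b,b+Rb@[.014,0,.098],Rb
def tcp_for(crown,turn_deg,R=R0):
    Rt=R@Ro.from_euler('z',turn_deg,degrees=True).as_matrix()
    return crown-Rt@BT-Rt@RBT@[.014,0,.098], Rt@RBT
E
python3 - <<'E'
from h import *
p,Rb=tcp_for(np.array([.569,.2013,.164]),-16);print(p,Rb.round(3))
plan(p)
plan([.54,.05,.096])
E
```

```text
[0.56614946 0.19220051 0.09676402] [[ 0.966 -0.257 -0.036]
 [ 0.26   0.955  0.143]
 [-0.003 -0.148  0.989]]
t 20.3 pos [ 0.6019 -0.0988  0.0961] toolz [ 0.527  0.068 -0.847] tooly [-0.106  0.994  0.014] 
 frac [0.0114 0.5862 0.0007] turn 0.0 deg 0 q6 -129.0 F [ 0.6 -0.2 -3.4] 0.0597 39.9
t 20.3 pos [ 0.6019 -0.0988  0.0961] toolz [ 0.527  0.068 -0.847] tooly [-0.106  0.994  0.014] 
 frac [ 0.0799  0.3089 -0.0448] turn 0.0 deg 0 q6 -129.0 F [ 0.6 -0.2 -3.4] 0.0597 39.9
```

Request:
{"fn": "move_arm", "kwargs": {"deltas": "1 0.02 0.06 -0.01 0; 1 0.05 0.14 -0.025 0; 1 0.07 0.22 -0.04 0; 1 0.08 0.31 -0.045 0; 1 0.07 0.39 -0.04 -0.02; 1 0.05 0.46 -0.025 -0.04; 1 0.03 0.53 -0.01 -0.06; 1 0.011 0.586 0 -0.089; 1 0.011 0.586 0 -0.089; 1 0.011 0.586 0 -0.089"}}

```text
clock: 21.55
ee_pos: [0.5662, 0.1913, 0.0971]
tcp_rot: [-171.0, 30.9, -155.6]
wrist_force: [-0.6, 0.1, -2.1]
width: 0.0592
grip_force: 39.9
```

```bash
python3 - <<'E'
from h import *
from plant import viewer,state
st=state();s=viewer.snapshot('wrist');X=wcloud(s,st);np.save('pics/XW6.npy',X)
S=viewer.snapshot('side');T=viewer.snapshot('top');XS=cloud(S);XT=cloud(T);np.save('pics/XS6.npy',XS);np.save('pics/XT6.npy',XT)
F=s['frame'];np.save('pics/F6.npy',F)
b,c,Rb=crown_now();print('board',b.round(4),'crown',c.round(4),Rb[:,2].round(3),Rb[:,0].round(3))
plan([.6,.2,.1])
n=np.array([.9245,.381,0]);t=np.array([-.381,.9245,0])
for nm,A in(('W',X),('S',XS),('T',XT)):
    P=A.reshape(-1,3);P=P[np.isfinite(P).all(1)];a=P@n;y=P@t-.0113
    for z0,z1 in((.1,.115),(.115,.122),(.122,.128),(.128,.135),(.215,.222),(.222,.228),(.228,.234),(.234,.24)):
        m=(P[:,2]>z0)&(P[:,2]<z1)&(a>.62)&(a<.69)&(abs(y)<.17)
        if m.sum()>5: print(nm,z0,m.sum(),'n',np.percentile(a[m],[5,50,95]).round(4),'y',np.percentile(y[m],[2,98]).round(3))
c=np.hstack([cv2.resize(S['frame'][70:190,240:360],(400,400),interpolation=2),F[0:400,120:520]])[:,:,::-1]
cv2.imwrite('pics/c6.png',c)
E
```

```text
board [0.5595 0.1821 0.0682] crown [0.5695 0.1998 0.1651] [-0.036  0.144  0.989] [ 0.966  0.259 -0.002]
t 21.7 pos [0.5666 0.1907 0.0978] toolz [ 0.528  0.066 -0.847] tooly [-0.333  0.933 -0.135] 
 frac [-0.0609 -0.0054  0.0328] turn 0.0 deg 0 q6 -92.8 F [ 0.   0.3 -2.2] 0.0596 39.9
W 0.1 28 n [0.649  0.6501 0.6515] y [0.101 0.11 ]
W 0.115 26 n [0.658  0.6587 0.6602] y [-0.1   -0.095]
S 0.115 27 n [0.6575 0.6595 0.6614] y [-0.156 -0.037]
S 0.122 50 n [0.6562 0.6592 0.6711] y [-0.169  0.07 ]
S 0.128 71 n [0.6567 0.663  0.6692] y [-0.166  0.08 ]
S 0.215 20 n [0.6468 0.648  0.65  ] y [-0.169  0.155]
S 0.222 91 n [0.6435 0.6463 0.6492] y [-0.163  0.158]
S 0.228 186 n [0.6441 0.6489 0.6584] y [-0.165  0.162]
S 0.234 48 n [0.644  0.6495 0.6559] y [-0.159  0.138]
T 0.1 38 n [0.6501 0.6521 0.6628] y [-0.094  0.16 ]
T 0.115 62 n [0.6508 0.6612 0.6662] y [-0.161  0.152]
T 0.122 161 n [0.653  0.6632 0.6725] y [-0.164  0.145]
T 0.128 313 n [0.6541 0.6665 0.6726] y [-0.163  0.143]
T 0.215 14 n [0.6492 0.65   0.6508] y [-0.153  0.155]
T 0.222 99 n [0.6479 0.6494 0.6582] y [-0.16   0.158]
T 0.228 357 n [0.6481 0.6543 0.6607] y [-0.164  0.162]
T 0.234 240 n [0.6481 0.6536 0.6599] y [-0.162  0.164]
```

View pics/c6.png

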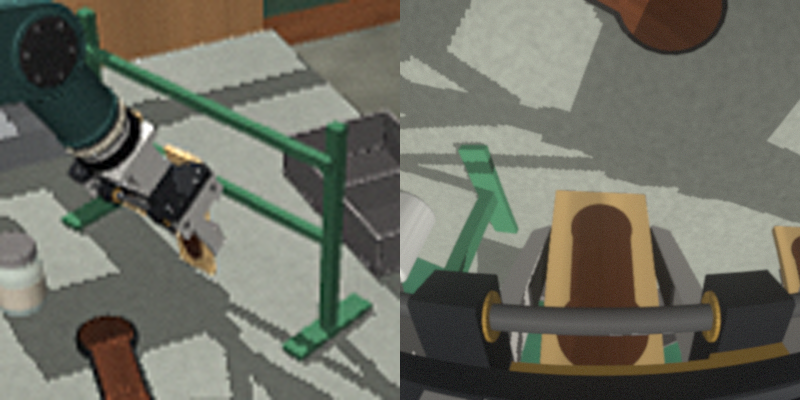

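Side crop: the board is held in front of the rails, hand tilted back below the upper rail. The wrist depth puts the lower rail's front face at 0.658 along the rack normal, so its centre is at 0.664; the other cameras' mean agrees.

```bash
python3 - <<'E'
from h import *
from plant import state
n=np.array([.9245,.381,0]);t=np.array([-.381,.9245,0])
s=state();R=Ro.from_euler('xyz',s['tcp_rot'],degrees=True).as_matrix()
X=np.load('pics/XW6.npy')  # check board front in hand
b,c,Rb=crown_now()
L=(X.reshape(-1,3)-b)@Rb; m=(abs(L[:,1])<.028)&(L[:,2]>.005)&(L[:,2]<.14)&(abs(L[:,0])<.02)
for z in(.01,.03,.1,.12): 
    k=m&(abs(L[:,2]-z)<.01); print(z,k.sum(),np.median(L[k,0]).round(4) if k.sum() else '')
k=(abs(L[:,0]+.004)<.004)&(L[:,2]<.05)&(abs(L[:,1])<.04);print('bottom',np.percentile(L[k,2],[.5,1,2]).round(4),'edges',np.percentile(L[k,1],[1,99]).round(4))
for d,z in((.035,.160),(.0,.160),(0,.148),(0,.135)):
    p,_=tcp_for(n*(.664-d)+t*(-.0323)+[0,0,z],-3,R);print(d,z,p.round(4));plan(p)
E
```

```text
0.01 1507 -0.0036
0.03 2474 -0.0043
0.1 3137 -0.0037
0.12 296 -0.0034
bottom [-0.0743 -0.0737 -0.0724] edges [-0.0371  0.0359]
0.035 0.16 [0.5917 0.1987 0.093 ]
t 21.7 pos [0.5666 0.1907 0.0978] toolz [ 0.528  0.066 -0.847] tooly [-0.333  0.933 -0.135] 
 frac [-0.0398 -0.0004  0.0356] turn 0.0 deg 0 q6 -92.8 F [ 0.   0.3 -2.2] 0.0596 39.9
0.0 0.16 [0.624 0.212 0.093]
t 21.7 pos [0.5666 0.1907 0.0978] toolz [ 0.528  0.066 -0.847] tooly [-0.333  0.933 -0.135] 
 frac [-0.0998  0.0029  0.0715] turn 0.0 deg 0 q6 -92.8 F [ 0.   0.3 -2.2] 0.0596 39.9
0 0.148 [0.624 0.212 0.081]
t 21.7 pos [0.5666 0.1907 0.0978] toolz [ 0.528  0.066 -0.847] tooly [-0.333  0.933 -0.135] 
 frac [-0.0875  0.0061  0.0919] turn 0.0 deg 0 q6 -92.8 F [ 0.   0.3 -2.2] 0.0596 39.9
0 0.135 [0.624 0.212 0.068]
t 21.7 pos [0.5666 0.1907 0.0978] toolz [ 0.528  0.066 -0.847] tooly [-0.333  0.933 -0.135] 
 frac [-0.0741  0.0097  0.1139] turn 0.0 deg 0 q6 -92.8 F [ 0.   0.3 -2.2] 0.0596 39.9
```

Request:
{"fn": "move_arm", "kwargs": {"deltas": "1 -0.015 0 0.016 -0.017; 1 -0.04 0 0.036 -0.017; 1 -0.055 0.001 0.045 -0.017; 1 -0.07 0.002 0.054 -0.017; 1 -0.085 0.002 0.063 -0.017; 1 -0.1 0.003 0.0715 -0.017; 1 -0.1 0.003 0.0715 -0.017; 1 -0.1 0.003 0.0715 -0.017"}}

```text
clock: 22.7
ee_pos: [0.6244, 0.2134, 0.0936]
tcp_rot: [-169.1, 30.5, -152.1]
wrist_force: [0.3, 0.7, -3.1]
width: 0.0597
grip_force: 39.9
```

```bash
python3 - <<'E'
from h import *
from plant import viewer,state
st=state();s=viewer.snapshot('wrist');X=wcloud(s,st);np.save('pics/XW7.npy',X)
S=viewer.snapshot('side');T=viewer.snapshot('top')
n=np.array([.9245,.381,0]);t=np.array([-.381,.9245,0])
b,c,Rb=crown_now();print('board',b.round(4),'crown',c.round(4),'n,t',(c@n).round(4),(c@t-.0113).round(4),Rb[:,2].round(3),Rb[:,0].round(3))
p,_=tcp_for(n*.664+t*(-.0323)+[0,0,.136],0,Ro.from_euler('xyz',st['tcp_rot'],degrees=True).as_matrix());plan(p)
P=X.reshape(-1,3);P=P[np.isfinite(P).all(1)];a=P@n;y=P@t-.0113
for z0 in np.arange(.112,.136,.004):
    m=(P[:,2]>z0)&(P[:,2]<z0+.004)&(a>.635)&(a<.69)&(abs(y)<.09)
    if m.sum()>5: print(z0.round(3),m.sum(),'n',np.percentile(a[m],[5,50,95]).round(4),'y',np.percentile(y[m],[2,98]).round(3))
c=np.hstack([cv2.resize(S['frame'][80:170,250:340],(400,400),interpolation=2),cv2.resize(T['frame'][120:220,150:250],(400,400),interpolation=2)])[:,:,::-1]
cv2.imwrite('pics/c7.png',c)
E
```

```text
board [0.6177 0.2036 0.0643] crown [0.6263 0.2245 0.1607] n,t 0.6646 -0.0424 [-0.048  0.17   0.984] [ 0.953  0.304 -0.006]
t 22.85 pos [0.6243 0.2133 0.0938] toolz [ 0.529  0.067 -0.846] tooly [-0.376  0.912 -0.162] 
 frac [0.0264 0.0056 0.0415] turn 0.0 deg 0 q6 -94.9 F [-0.8 -0.8 -2.7] 0.0595 39.9
0.112 759 n [0.6388 0.6454 0.6493] y [-0.087 -0.019]
0.116 827 n [0.6367 0.6455 0.6499] y [-0.087  0.012]
0.12 782 n [0.6412 0.6459 0.6501] y [-0.079 -0.017]
0.124 793 n [0.6421 0.646  0.6504] y [-0.077 -0.014]
0.128 851 n [0.6436 0.6462 0.6598] y [-0.077 -0.012]
0.132 821 n [0.6438 0.6463 0.6501] y [-0.076 -0.016]
0.136 772 n [0.6423 0.6462 0.6497] y [-0.075 -0.016]
```

View pics/c7.png

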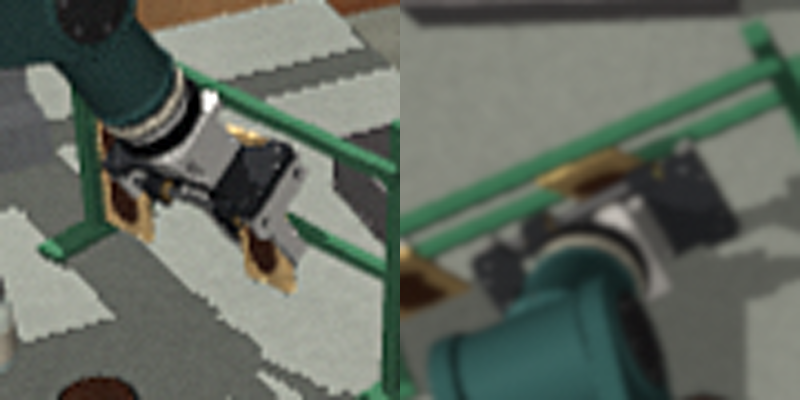

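The pictures show no contact so far: the board is tucked under the upper rail with the hook over the lower one, and the hung board is untouched to the left. The next step is to lower it.

Request:
{"fn": "move_arm", "kwargs": {"deltas": "1 0.005 0.001 0.008 0; 1 0.01 0.002 0.016 0; 1 0.014 0.003 0.022 0; 1 0.014 0.003 0.022 0"}}

```text
clock: 23.35
ee_pos: [0.6239, 0.2124, 0.0796]
tcp_rot: [-169.2, 30.4, -152.1]
wrist_force: [0.2, 0.5, -3.2]
width: 0.0595
grip_force: 39.9
```

Request:
{"fn": "move_arm", "kwargs": {"deltas": "1 0.005 0.001 0.008 0; 1 0.01 0.002 0.016 0; 1 0.012 0.0025 0.019 0; 1 0.012 0.0025 0.019 0"}}

```text
clock: 23.85
ee_pos: [0.6241, 0.2119, 0.0689]
tcp_rot: [-169.1, 30.5, -152.1]
wrist_force: [-1.0, -0.4, -2.2]
width: 0.0594
grip_force: 39.9
```

```bash
python3 - <<'E'
from h import *
n=np.array([.9245,.381,0]);t=np.array([-.381,.9245,0])
b,c,Rb=crown_now();print('crown',c.round(4),'n,t',(c@n).round(4),(c@t-.0113).round(4),Rb[:,2].round(3));plan([.6,.2,.1])
E
```

```text
crown [0.6262 0.2231 0.1358] n,t 0.6639 -0.0437 [-0.048  0.17   0.984]
t 23.85 pos [0.6241 0.2119 0.0689] toolz [ 0.528  0.067 -0.847] tooly [-0.376  0.912 -0.162] 
 frac [ 0.0148 -0.0136 -0.0798] turn 0.0 deg 0 q6 -94.5 F [-1.  -0.4 -2.2] 0.0594 39.9
```

Request:
{"fn": "move_arm", "kwargs": {"deltas": "1 0.0015 0.0003 0.0025 0; 1 0.003 0.0006 0.005 0; 1 0.003 0.0006 0.005 0; 1 0.003 0.0006 0.005 0"}}

```text
clock: 24.35
ee_pos: [0.6244, 0.2118, 0.0664]
tcp_rot: [-169.1, 30.5, -152.1]
wrist_force: [0.8, -0.5, -3.0]
width: 0.0597
grip_force: 39.9
```

```bash
python3 - <<'E'
from h import *
n=np.array([.9245,.381,0]);t=np.array([-.381,.9245,0])
b,c,Rb=crown_now();print('crown',c.round(4),'n,t',(c@n).round(4),(c@t-.0113).round(4),Rb[:,2].round(3));plan([.6,.2,.1])
E
```

```text
crown [0.6264 0.223  0.1334] n,t 0.6641 -0.0438 [-0.048  0.17   0.984]
t 24.35 pos [0.6244 0.2118 0.0664] toolz [ 0.529  0.067 -0.846] tooly [-0.376  0.912 -0.162] 
 frac [ 0.0126 -0.0141 -0.0842] turn 0.0 deg 0 q6 -94.5 F [ 0.8 -0.5 -3. ] 0.0597 39.9
```

Not touching yet; a little further down.

Request:
{"fn": "move_arm", "kwargs": {"deltas": "1 0.0015 0.0003 0.0025 0; 1 0.0025 0.0005 0.004 0; 1 0.0025 0.0005 0.004 0; 1 0.0025 0.0005 0.004 0"}}

```text
clock: 24.85
ee_pos: [0.6254, 0.2121, 0.0658]
tcp_rot: [-169.1, 30.7, -152.0]
wrist_force: [-3.1, 0.5, 5.7]
width: 0.0595
grip_force: 39.9
```

Request:
{"fn": "move_arm", "kwargs": {"deltas": "1 0.0015 0.0003 0.0025 0; 1 0.0025 0.0005 0.004 0; 1 0.0025 0.0005 0.004 0; 1 0.0025 0.0005 0.004 0"}}

```text
clock: 25.35
ee_pos: [0.6263, 0.2127, 0.0653]
tcp_rot: [-169.1, 30.9, -152.0]
wrist_force: [-5.8, -1.1, 9.6]
width: 0.0595
grip_force: 40.0
```

The hook rests on the rail. I'll ease the grip and then open.

Request:
{"fn": "move_arm", "kwargs": {"deltas": "1 0 0 -0.003 0; 1 0 0 -0.003 0; 1 0 0 -0.003 0", "squeeze": 3}}

```text
clock: 25.72
ee_pos: [0.6243, 0.2118, 0.0637]
tcp_rot: [-169.1, 30.6, -152.0]
wrist_force: [0.7, 1.9, 4.4]
width: 0.0608
grip_force: 3.0
```

Request:
{"fn": "move_arm", "kwargs": {"deltas": "0.34 0 0 -0.003 0; 0.3 0 0 -0.003 0; 0.2 0 0 -0.003 0; 0.1 0 0 -0.003 0; 0 0 0 -0.003 0; 0 0 0 -0.003 0; 0 0 0 -0.003 0"}}

```text
clock: 26.6
ee_pos: [0.6228, 0.2112, 0.0641]
tcp_rot: [-169.1, 30.5, -152.1]
wrist_force: [-0.2, -0.3, 0.8]
width: 0.0941
grip_force: 0.0
```

```bash
python3 - <<'E'
from h import *
from plant import viewer,state
st=state();s=viewer.snapshot('wrist');X=wcloud(s,st);S=viewer.snapshot('side')
plan([.6,.2,.1])
n=np.array([.9245,.381,0]);t=np.array([-.381,.9245,0])
P=X.reshape(-1,3);P=P[np.isfinite(P).all(1)];a=P@n;y=P@t-.0113
for z0 in np.arange(.03,.18,.02):
    m=(P[:,2]>z0)&(P[:,2]<z0+.02)&(a>.635)&(a<.70)&(y>-.085)&(y<0.005)
    if m.sum()>5: print(z0.round(3),m.sum(),'n',np.percentile(a[m],[5,50,95]).round(4),'y',np.percentile(y[m],[2,98]).round(3))
c=np.hstack([cv2.resize(S['frame'][80:170,250:340],(400,400),interpolation=2),s['frame'][0:400,120:520]])[:,:,::-1]
cv2.imwrite('pics/c8.png',c)
E
```

```text
t 26.7 pos [0.6228 0.2113 0.0641] toolz [ 0.529  0.067 -0.846] tooly [-0.376  0.912 -0.162] 
 frac [ 0.0074 -0.0151 -0.0863] turn 0.0 deg 0 q6 -94.4 F [-0.8  0.7 -0.5] 0.0938 0.0
0.03 1663 n [0.6484 0.6498 0.6511] y [-0.074 -0.016]
0.05 2807 n [0.6422 0.6488 0.6512] y [-0.074  0.001]
0.07 3214 n [0.6417 0.6489 0.6511] y [-0.074 -0.002]
0.09 3510 n [0.6473 0.649  0.6511] y [-0.074 -0.002]
0.11 1588 n [0.6478 0.6507 0.6597] y [-0.074  0.004]
0.13 3628 n [0.6476 0.6492 0.6588] y [-0.074 -0.004]
0.15 232 n [0.6495 0.6506 0.6519] y [-0.075 -0.053]
```

The board hangs plumb with its front face at 0.649 from z=0.03 to 0.15, y≈-0.045. I'll back the hand off horizontally, then rise a little.

Request:
{"fn": "move_arm", "kwargs": {"deltas": "0 0.015 0 -0.009 0; 0 0.04 0 -0.024 0; 0 0.07 0 -0.042 0; 0 0.12 0 -0.072 0; 0 0.17 0 -0.1 0; 0 0.21 0 -0.125 0; 0 0.17 -0.01 -0.18 0; 0 0.15 -0.02 -0.22 0; 0 0.15 -0.02 -0.22 0; 0 0.15 -0.02 -0.22 0"}}

```text
clock: 27.95
ee_pos: [0.5102, 0.1642, 0.1193]
tcp_rot: [-169.2, 30.4, -152.1]
wrist_force: [-0.4, 1.5, -0.4]
width: 0.0939
grip_force: 0.0
```

```bash
python3 - <<'E'
from h import *
from plant import viewer,state
st=state();s=viewer.snapshot('wrist');X=wcloud(s,st);S=viewer.snapshot('side')
plan([.6,.2,.1])
n=np.array([.9245,.381,0]);t=np.array([-.381,.9245,0])
P=X.reshape(-1,3);P=P[np.isfinite(P).all(1)];a=P@n;y=P@t-.0113
for z0 in np.arange(.03,.18,.02):
    m=(P[:,2]>z0)&(P[:,2]<z0+.02)&(a>.635)&(a<.70)&(y>-.085)&(y<0.005)
    if m.sum()>5: print(z0.round(3),m.sum(),'n',np.percentile(a[m],[5,50,95]).round(4),'y',np.percentile(y[m],[2,98]).round(3))
m=(a>.63)&(a<.68)&(y>.07)&(y<.17)&(P[:,2]>.04)&(P[:,2]<.11);print('hung y',np.percentile(y[m],[2,98]).round(3) if m.sum() else '')
c=np.hstack([cv2.resize(S['frame'][80:170,250:340],(400,400),interpolation=2),s['frame'][0:400,120:520]])[:,:,::-1]
cv2.imwrite('pics/c9.png',c)
E
```

```text
t 28.05 pos [0.5101 0.1642 0.1186] toolz [ 0.526  0.066 -0.848] tooly [-0.376  0.912 -0.162] 
 frac [-0.1472  0.0037  0.1309] turn 0.0 deg 0 q6 -98.7 F [-0.5  0.1  0.6] 0.0941 0.0
0.03 709 n [0.6482 0.6497 0.6512] y [-0.074 -0.017]
0.05 934 n [0.6474 0.6489 0.651 ] y [-0.074 -0.016]
0.07 1015 n [0.6475 0.6489 0.6511] y [-0.074 -0.017]
0.09 1102 n [0.6475 0.649  0.6511] y [-0.074 -0.016]
0.11 340 n [0.6475 0.649  0.6513] y [-0.075 -0.023]
0.13 359 n [0.6482 0.6496 0.6513] y [-0.071 -0.016]
0.15 1406 n [0.6486 0.6501 0.6516] y [-0.074 -0.017]
0.17 190 n [0.649  0.6507 0.6569] y [-0.074 -0.03 ]
hung y [0.101 0.158]
```

View pics/c9.png

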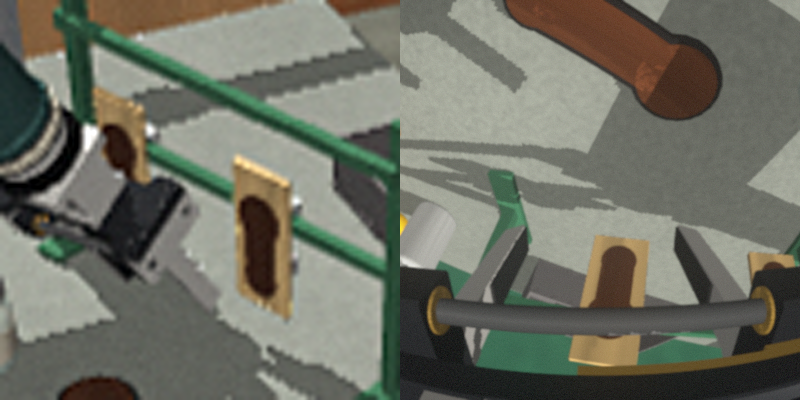

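The board hangs straight on the lower rail (side crop (265,235)), hook over the rail, the hand is clear of it, and the other hung board is unmoved (its centre is still at about 0.129).

```bash
python3 -c "
from plant import finish_job
print(finish_job())"
```

```text
the job is handed in; nothing more can be done
None
```

The job is handed in: the tall board stood free in the block's slot, then was regripped by its edges and now hangs still and plumb on the free stretch of the lower rail. The hand is clear and the hanging board is where it was; the hand-in reported no verdict.

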